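# Set the hanging cam of a wall relief with a hex key

### The arm

A 7-joint arm with a two-finger parallel gripper is mounted at the origin on the work surface. World frame = base frame: x ahead of the robot, y to its left, z up, the work surface at z = 0. Lengths are in m, angles in rad, forces in N, time in s.
With the tool pointing down it reaches from about 0.425 to 0.925 m from the base axis. Payload 6.8 kg.
Tool frame: the origin (TCP) lies on the centre line of the jaws, within the pads' length; the fingertips stand 8 mm ahead of it and the grasp point (between the pads) lies 11 mm behind it (bot.tips_ahead is the distance from the TCP to the fingertips, in m); z points along the fingers, y is the line along which they close (so a half turn about z gives the same grasp; the last joint's range is limited). The gripper opens to 85 mm and grips with 20 to 120 N. Pads are 22 mm wide; open, the fingers measure 114 mm over their backs; the gripper's body (76 mm by 85 mm) begins 54 mm behind the grasp point. The pads swing forward as they close: fully open they stand 13 mm farther back than shut.
Start: joints at [-1.285, 0.477, 0.022, 1.555, -0.011, 1.109, -0.083], TCP at [0.259, 0.623, 0.203] pointing down, gripper open.
Joint ranges: [-2.96, 2.96], [-0.34, 2.1], [-1.41, 1.46], [0.24, 2.44], [-1.37, 4.51], [0.17, 1.92], [-2.96, 2.96]. Speed limits (rad/s): [2.39, 2.39, 3.14, 3.14, 3.14, 3.14, 3.14].

### API

Orientations are given as a unit quaternion [w, x, y, z].
In Python, from station import bot gives the robot as it stands.
- The arm moves only by the tool send_rows, never from a script. Its argument "deltas" is text: rows parted by semicolons, each of 4 numbers parted by spaces: the shift along the tool's x, y, z in m, then the turn about the tool's z in degrees. In form: x y z spin; .... A call has 1 to 5 rows; each row is the pose to reach, as a shift and turn from the pose commanded when the call began, along the tool's axes at that moment; what a row does not reach only later rows make up. A row lasts 1/10 s, in which the tool goes at most 50 mm and 8.59 degrees, less where a joint would pass 70% of its speed; a pose out of reach is approached as far as the arm can. A call with a gripper value outside its range is refused whole. "claw" is the opening, from 0 (shut) to 1 (fully open), set as the call begins (left out, the last holds). The fingers move at their own pace and stop on an object; "force" is the grip in N (left out, the last holds). Time passes only in rows, so rows that repeat a pose let the fingers close. It gives the time, the measured TCP pose, the force, the opening and the grip force at its end, in the units of the state.
- bot.get_obs(): the state, without advancing time (a new reading comes with each control period).
- bot.read_camera(name): name is "scene" or "top"; returns a dict with "img" (384x512x3 uint8, red, green, blue), "depth" (384x512 float32, m along the optical axis (not along the pixel's ray), 0 where there is no reading), "fx", "fy", "cx", "cy" (pixels), "camera_from_world" (4x4, takes a point from world to camera coordinates). Camera axes: x right, y up, looking along -z (the intrinsics and any distortion apply to the point x, -y, -z); pixel columns grow to the right and rows downward; lengths in m; the calibration is good to about 2 mm. A picture is of the moment at which its call begins.
- bot.hand_in(): hands the job in; it is judged then, once.
Trained networks look in a picture, given as the dict that the camera call returned (one of the last four; its "shot" number tells which), for a name from the list of things; names that differ only in an ending like _2 or _b are one class to them, and where a whole thing is asked for, a point or a joint stands for the part that bears it (a point fixed in the world has none). Each returns a list of dicts, best first, with "confidence" (0 to 1); they miss things now and then, are a little off and sometimes report something else, mostly with a low value. They report only what shows in the picture. A call takes as long as a camera call. They do not tell look-alikes from the thing itself.
- bot.masks_of(picture, query): "mask" (384x512 bool, what is visible of it).
- bot.landmark_of(picture, query): "xyz" ([x, y, z] in m, in world coordinates, good to about 4 mm: a listed point, or the origin of a listed thing).
The state is a dict: "t": time; "q": joint angles; "joint_vel": joint speeds; "joint_torque": joint torques, N m; "eef_pos": TCP position; "tool_rot": TCP orientation; "contact_force": force on the tool from outside, world axes, zero at the start; "torque": the same for the moment, N m; "gripper_width": opening from 0.0 (shut) to 1.0 (fully open); "grasp_force": force on a finger pad.
Only numpy, scipy, OpenCV 4.12 (cv2) and the standard library are available. Lean on these libraries where they do the work, as an engineer would, in place of code of your own. Each camera call takes 0.05 s, during which the arm holds its last target. There are 200 camera calls.

### The job

The house-shaped wall relief lies back up on its sloping rest. Take the red T-handle hex key from its wooden block, seat it fully home in the hex socket of the steel hanging cam and, with the key, turn the cam until its white mark points exactly at the green tape. Then draw the key out and stand it back in its hole in the block; don't touch the cam with the fingers, and don't shift the freshly painted little house or the blue paint tin.

Things in the scene. Friction and masses are not known exactly. Their poses are not given: they have to be found in the camera images.
- cam: round dark steel cam, 76 mm across, 20 mm thick, on the sloping back of the relief, turning with a slight drag (0.05 N m, no spring, stays where left) about the slope's normal. Origin: middle of the mouth of its hex socket, on the cam's top face. z: outward along the socket's axis, 29 deg (0.5 rad) from vertical; x: from the axis towards the white mark. It can turn freely over the range needed
- cam_mark (a point): outer end of the white line on the cam: on its rim, 38 mm from the axis, level with its top face; axes as cam. The cam's socket is hexagonal, 15 mm across flats and 20 mm deep in all, its first 4 mm a 45 deg countersink (23 mm across flats at the mouth); two of its flats face +x and -x of the cam
- tape_mark (a point): where the mark must come: a point on the cam's rim, 38 mm from the axis, level with its top face, in line with the middle of the green tape (7 mm wide strip stuck radially on the light wooden ring, 116 mm across and 4 mm lower than the cam, around it). At the start it lies 0.4 to 1.25 rad from the mark, counter-clockwise seen from outside
- key_grip (a point): middle of the red crossbar of the T-handle hex key (loose, about 220 g), half-way up the bar. The bar is 90 mm long along key x, 18 wide along y, 24 high along z; key z points from the tip up the shaft to the bar. The tip is 90 mm below this point; a round collar 36 mm wide lies 26 to 30 mm below it, with a 16 mm neck between collar and bar
- key_tip (a point): end of the key's hexagonal shaft, on its axis; axes as key_grip. Shaft 14 mm across flats, 60 mm from tip to collar, first 3 mm reduced to 11.5 mm; two flats face +x and -x of the key, so it enters the socket with key x along cam x or at any multiple of 60 deg to it, with about 8 deg of play either way
- block_hole (a point): middle of the mouth of the round hole, 24 mm wide, 68 mm deep, in the top of the wooden tool block (70 x 100 x 72 mm high, fixed). z up, x along the block's short side. The key hangs upright in it, its collar resting on the block's top (key_grip 102 mm above the table); any yaw will do
- house: freshly painted little wooden house with blue roof, 50 x 60 mm and 80 mm high, loose; origin at the middle of its underside. Leave it alone
- tin: round paint tin with blue label, 72 mm across and 75 mm high, loose; origin at the middle of its underside. Leave it alone
Things that resemble listed ones, but are neither listed nor needed, are in the scene too. What is meant by the part that bears key_grip is not pink, and is the larger of those in its own colour.

How it is judged:
On the way, in this order (a step that is already met when the one before it is completed fails the run):
1. the key is fully home in the cam's socket (x of key_tip in the frame of cam between -0.004 and 0.004 m and y of key_tip in the frame of cam between -0.004 and 0.004 m and z of key_tip in the frame of cam below -0.015 m and angle between the z axis of key_tip and the z axis of cam, either way round below 0.2 rad), for 0.1 s.
2. with the key still seated, the cam's mark points at the tape (all of step 1 and distance between cam_mark and tape_mark below 0.0038 m), for 0.2 s.
At the end, for the whole second after the job is handed in: The cam's white mark is within 3.8 mm (about 5.7 deg) of the tape's line on the cam's rim, and the key hangs upright (within 0.1 rad) in its hole in the block, collar down on the block's top (bar's middle 30 mm above the top within 4 mm, within 8 mm of the hole's axis) (distance between cam_mark and tape_mark below 0.0038 m and x of key_grip in the frame of block_hole between -0.008 and 0.008 m and y of key_grip in the frame of block_hole between -0.008 and 0.008 m and z of key_grip in the frame of block_hole between 0.026 and 0.034 m and angle between key_grip's own z axis and vertical below 0.1 rad); the robot touches nothing.
It fails at once if the cam is touched by the fingers (contact force between the fingers and cam above 1 N).
It fails at once if the painted house is shifted (distance of house from where it was at the start of the episode above 0.012 m).
It fails at once if the blue tin is shifted (distance of tin from where it was at the start of the episode above 0.012 m).
It also fails if it takes over 51 s, if anything falls off the work surface, if the arm or the gripper's body presses on something with over 40 N, if the wrist force passes 120 N, or if a joint passes its speed limit or range.

## Working session

There is one attempt and no reset: what is moved stays moved. The work goes in short steps, Python scripts to look and compute and a tool call to move; the robot and the scene stay as the last step left them, time stands still between calls to the robot, and variables do not carry over. Pictures are saved under pics/ and viewed, at most 10 in all, crops included, and the job is handed in when it is done.

Besides the shell and the picture viewer there is one more tool, called after "Request:" as a command line: name --argument value ..., lists and objects as JSON in quotes. send_rows: Moves the arm, as the interface text tells. Its arguments: {"type":"object","properties":{"deltas":{"type":"string"},"claw":{"type":"number"},"force":{"type":"number"}},"required":["deltas"]}

```bash
mkdir -p pics; ls; cat > h.py <<'E'
import numpy as np, cv2
from station import bot
from scipy.spatial.transform import Rotation as R
def proj(p,P):
    c=(p['camera_from_world']@np.r_[P,1])[:3]; return p['cx']+p['fx']*c[0]/-c[2], p['cy']+p['fy']*(-c[1])/-c[2]
def cloud(p):
    d=p['depth']; v,u=np.mgrid[:384,:512]
    X=np.stack([(u-p['cx'])/p['fx']*d,-(v-p['cy'])/p['fy']*d,-d,np.ones_like(d)],-1)
    return (X@np.linalg.inv(p['camera_from_world']).T)[...,:3]
def save(p,n,box=None,s=1):
    im=p['img'][...,::-1]
    if box: im=im[box[1]:box[3],box[0]:box[2]]
    cv2.imwrite('pics/'+n+'.png',cv2.resize(im,None,fx=s,fy=s,interpolation=cv2.INTER_CUBIC))
E
python3 - <<'E'
from h import *
ims=[]
for n in ['scene','top']:
    p=bot.read_camera(n); ims.append(p['img'])
    print(n,p['fx'],p['cx'],p['cy'],np.linalg.inv(p['camera_from_world'])[:3].round(3).tolist(), [k for k in p])
    for q in ['cam','cam_mark','tape_mark','key_grip','key_tip','block_hole','house','tin']:
        for r in bot.landmark_of(p,q)[:4]:
            print(q,np.round(r['xyz'],4),round(r['confidence'],2),np.round(proj(p,r['xyz'])))
    np.savez('p_'+n,**{k:v for k,v in p.items()})
im=cv2.resize(np.vstack(ims)[...,::-1],None,fx=.78,fy=.78)
cv2.imwrite('pics/a.png',im)
save({'img':ims[0]},'s',None,1.55); save({'img':ims[1]},'t',None,1.55)
print(bot.get_obs())
E
```

```text
pics
scene 448.68527714287444 260.49205976904034 196.4936287920608 [[-0.805, -0.408, 0.432, 0.962], [0.594, -0.549, 0.588, 0.75], [-0.003, 0.73, 0.684, 0.839]] ['img', 'depth', 'fx', 'fy', 'cx', 'cy', 'camera_from_world', 'shot']
cam [ 0.5778 -0.1729  0.1034] 0.68 [173. 150.]
cam_mark [ 0.5733 -0.2018  0.1209] 0.71 [168. 139.]
tape_mark [ 0.6002 -0.1939  0.1152] 0.45 [161. 145.]
key_grip [0.3461 0.1872 0.0604] 0.77 [326. 200.]
key_grip [0.5929 0.2695 0.0905] 0.62 [267. 258.]
key_grip [0.4701 0.2002 0.1047] 0.56 [291. 211.]
key_tip [ 0.595  0.273 -0.001] 0.96 [267. 286.]
key_tip [ 0.3483  0.1887 -0.    ] 0.81 [323. 217.]
block_hole [0.4713 0.1967 0.0726] 0.84 [290. 220.]
block_hole [ 0.6591  0.4165 -0.0047] 0.26 [285. 350.]
house [ 0.4061 -0.0082 -0.0062] 0.64 [260. 187.]
top 431.7679591526177 258.63526426756295 194.63465019831608 [[-0.002, 0.998, -0.057, 0.443], [-1.0, -0.002, 0.005, 0.104], [0.005, 0.057, 0.998, 1.039]] ['img', 'depth', 'fx', 'fy', 'cx', 'cy', 'camera_from_world', 'shot']
cam [ 0.5776 -0.1707  0.1054] 0.94 [382. 157.]
cam_mark [ 0.573  -0.202   0.1176] 0.64 [399. 15
[... 493 characters left out ...]
99051,  0.02239109,  1.55541168, -0.01147536,
        1.1092906 , -0.0831028 ]), 'joint_vel': array([-1.18151683e-03,  1.03860272e-03, -3.75906545e-05, -5.46717992e-04,
       -1.16323209e-03, -1.51518124e-03,  3.11449089e-04]), 'joint_torque': array([ 3.36189842e-04, -5.96297801e+01,  1.60587989e+00, -2.81547976e+01,
        1.23548633e-02,  1.35617120e-03, -1.49737878e-05]), 'eef_pos': array([0.2589975 , 0.62335022, 0.20280917]), 'tool_rot': array([3.74616873e-06, 1.95631452e-01, 9.80677488e-01, 1.38569835e-05]), 'contact_force': array([-1.26118909, -0.46923047, -0.59368435]), 'torque': array([-0.04554929, -0.00483684,  0.02179061]), 'grasp_force': 0.0, 'gripper_width': 0.9989862273318859}
```

View pictures.

View pics/s.png

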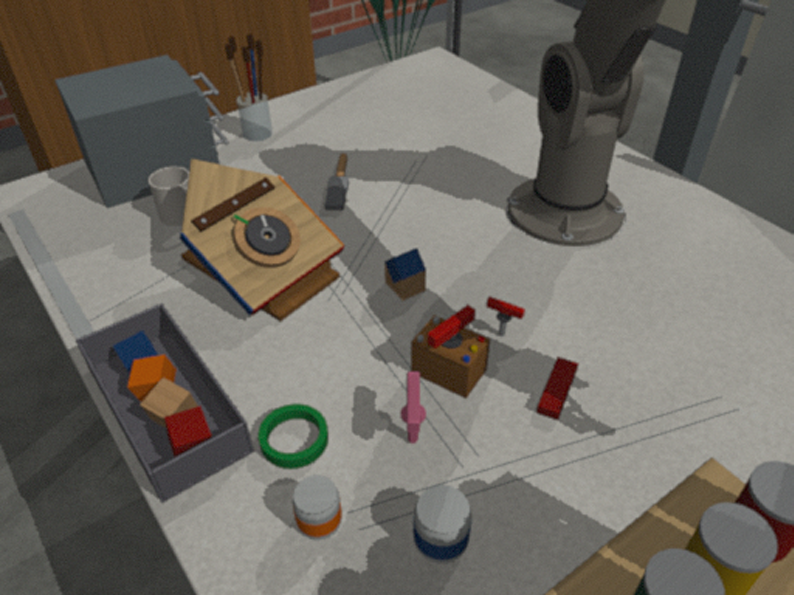

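View pics/t.png

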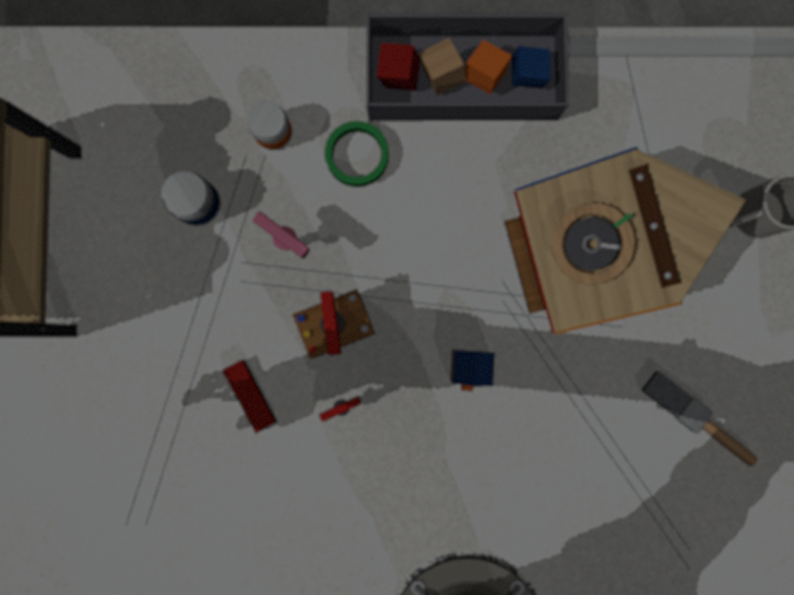

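Candidates for the key in the scene picture (original pixels) are:
- a pink T at (267,258), ruled out by its colour
- a small red T at (323,200)
- a large red T standing in the wooden block at (291,211)
- a plain red bar at (360,250), which has no shaft

The large red T in the block fits: it isn't pink and it's the larger red one. I'll confirm it in a crop and measure the slope, cam and bar.

```bash
cat >> h.py <<'E'
def fitplane(Q):
    for _ in range(4):
        c=np.median(Q,0) if _==0 else Q.mean(0); n=np.linalg.svd(Q-c,full_matrices=False)[2][2]; n*=np.sign(n[2])
        r=(Q-c)@n; Q=Q[abs(r)<max(2*np.std(r),.001)]
    return c,n
E
python3 - <<'E'
from h import *
c0=np.array([.5777,-.172,.1045]); ims=[]
for n in ['scene','top']:
    p=dict(np.load(f'p_{n}.npz')); C=cloud(p); ok=p['depth']>0
    d=np.linalg.norm(C-c0,axis=-1)
    c,nn=fitplane(C[ok&(d>.066)&(d<.085)&(C[...,2]>.05)])
    print(n,'relief plane',nn.round(4),'tilt',np.arccos(nn[2]).round(3),'c0 height above',((c0-c)@nn).round(4))
    # cam top (dark) pixels
    im=p['img'].astype(int); 
    Rm=im[...,0]-im[...,2]
    dark=ok&(d<.05)&(im[...,0]-im[...,2]<25)
    lab=cv2.connectedComponents(dark.astype(np.uint8))[1]; u,v=proj(p,c0)
    q=C[ok&(d<.036)&(d>.016)]; cc,nc=fitplane(q); print(' cam plane',nc.round(4),np.arccos(nc[2]).round(3),'off',((c0-cc)@nc).round(4))
    hsv=cv2.cvtColor(p['img'],cv2.COLOR_RGB2HSV)
    g=ok&(d<.075)&(hsv[...,0]>40)&(hsv[...,0]<85)&(hsv[...,1]>110)
    print(' green',g.sum(),C[g].mean(0).round(4) if g.any() else '')
    w=ok&(d<.04)&(hsv[...,1]<50)&(hsv[...,2]>(140 if n=='scene' else 90)); print(' white',w.sum(),C[w].mean(0).round(4) if w.any() else '')
    # cam ellipse centre from mask
    m=bot.masks_of  # noqa
    red=ok&((hsv[...,0]<8)|(hsv[...,0]>172))&(hsv[...,1]>150)&(np.linalg.norm(C-[.469,.198,.103],axis=-1)<.065)&(C[...,2]>.095)
    Q=C[red]; top=Q[Q[:,2]>np.percentile(Q[:,2],60)-.003]
    s=np.linalg.svd(top[:,:2]-top[:,:2].mean(0))[2][0]
    rect=cv2.minAreaRect((top[:,:2]*1000).astype(np.float32))
    print(' bar',top.mean(0).round(4),'dir',s.round(3),np.degrees(np.arctan2(s[1],s[0])).round(1),rect)
    b=(255,120,355,220) if n=='scene' else (190,170,290,270)
    b2=(120,100,220,200) if n=='scene' else (330,110,430,210)
    f=1.0 if n=='scene' else 1.8
    ims.append(np.hstack([cv2.resize(np.clip(p['img'][y0:y1,x0:x1]*f,0,255).astype(np.uint8),(390,290*1),interpolation=cv2.INTER_CUBIC) for x0,y0,x1,y1 in (b,b2)]))
cv2.imwrite('pics/c.png',np.vstack(ims)[...,::-1])
E
```

```text
scene relief plane [-0.1162  0.4679  0.8761] tilt 0.503 c0 height above 0.0202
 cam plane [-0.1112  0.458   0.882 ] 0.491 off 0.0004
 green 19 [ 0.6085 -0.209   0.1242]
 white 8 [ 0.5743 -0.1932  0.1158]
 bar [0.4741 0.199  0.1143] dir [0.992 0.124] 7.1 ((470.50433349609375, 197.37814331054688), (85.44700622558594, 19.076580047607422), 8.607597351074219)
top relief plane [-0.1178  0.4621  0.879 ] tilt 0.497 c0 height above 0.0204
 cam plane [-0.1193  0.4614  0.8791] 0.497 off 0.0007
 green 19 [ 0.6082 -0.207   0.1225]
 white 22 [ 0.5741 -0.1904  0.114 ]
 bar [0.4664 0.1977 0.1135] dir [-0.992 -0.128] -172.6 ((467.43585205078125, 198.26931762695312), (85.55671691894531, 17.824993133544922), 8.368952751159668)
```

View pics/c.png

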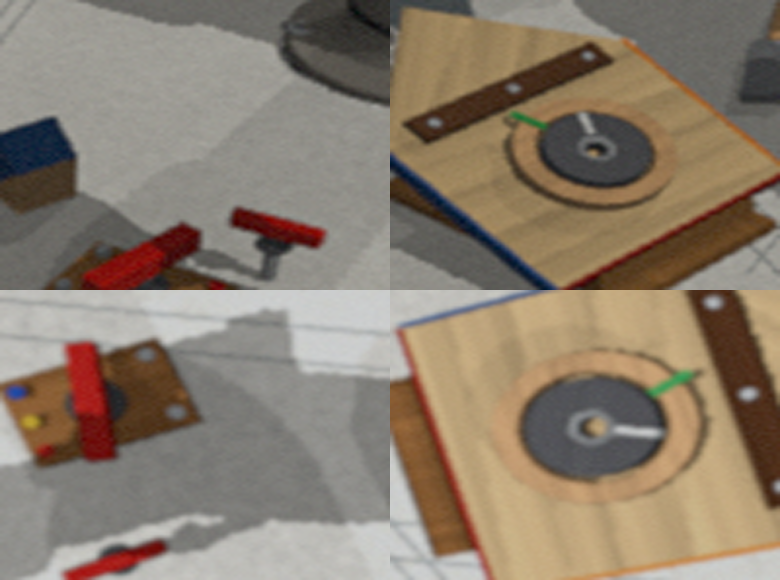

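The crop confirms it: the large red T stands in the wooden block, and the small red T at lower right of the crop is a look-alike. On the relief, the white mark points uphill and the green tape sits about 45° counter-clockwise from it. I'll start moving.

Request:
send_rows --deltas "-0.036 -0.031 0 -8; -0.072 -0.062 0 -16; -0.108 -0.093 0 -24; -0.144 -0.125 0 -30.6; -0.18 -0.156 0 -30.6" --claw 1 --force 20

```text
t: 1.4
eef_pos: [0.3661, 0.4083, 0.203]
tool_rot: [0.0, -0.072, 0.997, 0.0]
contact_force: [0.2, -0.0, 0.5]
gripper_width: 1.0
grasp_force: 0.0
```

```bash
cat >> h.py <<'E'
def st():
    o=bot.get_obs(); w,x,y,z=o['tool_rot']; M=R.from_quat([x,y,z,w]).as_matrix()
    print('t',round(o['t'],2),'tcp',o['eef_pos'].round(4),'az_x',np.degrees(np.arctan2(M[1,0],M[0,0])).round(1),'F',o['contact_force'].round(1),'T',o['torque'].round(2),'w',round(o['gripper_width'],3),'gf',round(o['grasp_force'],1),'q7',o['q'][6].round(2))
    return o,M
def go(P):
    o,M=st(); print('tool delta',(M.T@(np.array(P)-o['eef_pos'])).round(4))
E
python3 -c "
from h import *
go([.469,.198,.20])"
```

```text
t 1.4 tcp [0.3661 0.4083 0.203 ] az_x -171.8 F [ 0.2 -0.   0.5] T [ 0.08 -0.09 -0.02] w 1.0 gf 0.0 q7 0.75
tool delta [-0.0718 -0.2229  0.003 ]
```

Request:
send_rows --deltas "-0.015 -0.046 0 0; -0.03 -0.092 0 0; -0.045 -0.138 0 0; -0.06 -0.184 0 0; -0.072 -0.223 0 0"

```text
t: 1.9
eef_pos: [0.4689, 0.1968, 0.2032]
tool_rot: [0.0, -0.069, 0.998, 0.0]
contact_force: [0.6, 0.3, 0.4]
gripper_width: 1.0
grasp_force: 0.0
```

Request:
send_rows --deltas "0 0 0.04 0; 0 0 0.08 0; 0 0 0.1 0; 0 0 0.11 0; 0 0 0.11 0"

```text
t: 2.4
eef_pos: [0.4672, 0.1992, 0.092]
tool_rot: [-0.001, -0.07, 0.998, -0.0]
contact_force: [0.8, 0.2, -0.2]
gripper_width: 0.999
grasp_force: 0.0
```

Request:
send_rows --deltas "0 0 0 0; 0 0 0 0; 0 0 0 0; 0 0 0 0; 0 0 0 0" --claw 0 --force 30

```text
t: 2.9
eef_pos: [0.468, 0.1996, 0.0932]
tool_rot: [0.0, -0.07, 0.998, 0.0]
contact_force: [-0.4, -0.8, 0.1]
gripper_width: 0.144
grasp_force: 0.0
```

```bash
python3 -c "
from h import *
st()"
```

```text
t 2.9 tcp [0.468  0.1996 0.0932] az_x -172.0 F [-0.4 -0.8  0.1] T [-0.    0.02  0.01] w 0.144 gf 0.0 q7 1.23
```

Request:
send_rows --deltas "0 0 0 0; 0 0 0 0"

```text
t: 3.1
eef_pos: [0.4678, 0.1995, 0.0929]
tool_rot: [0.0, -0.07, 0.998, 0.0]
contact_force: [0.7, -0.7, 0.9]
gripper_width: 0.003
grasp_force: 0.0
```

```bash
python3 -c "
from h import *
p=bot.read_camera('scene'); st()
save(p,'g1',(220,130,380,290),3.6)
for r in bot.landmark_of(p,'key_grip')[:4]: print(np.round(r['xyz'],4),r['confidence'],np.round(proj(p,r['xyz'])))
"
```

```text
t 3.15 tcp [0.4678 0.1995 0.0928] az_x -172.0 F [ 0.5 -0.2 -0.6] T [ 0.01 -0.01  0.  ] w -0.003 gf 0.0 q7 1.23
[0.471  0.1985 0.1056] 0.79 [291. 210.]
[0.593  0.2701 0.0913] 0.72 [267. 258.]
[0.3477 0.1904 0.0614] 0.69 [326. 200.]
```

View pics/g1.png

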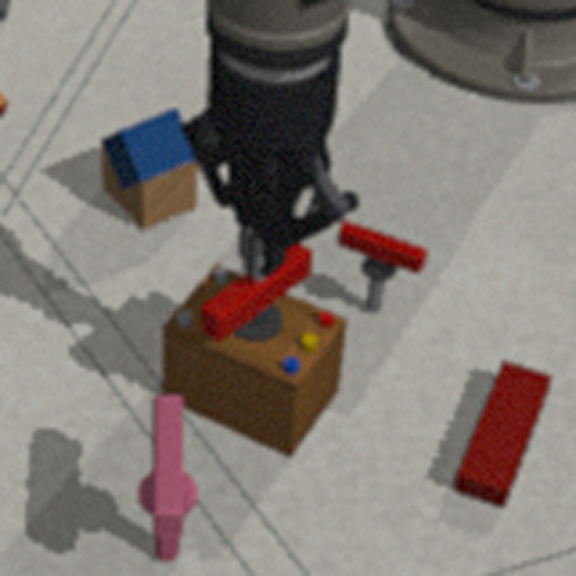

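```bash
python3 -c "
from h import *
p=bot.read_camera('scene'); C=cloud(p); o,M=st(); print('tcp px',proj(p,o['eef_pos']), 'tip',proj(p,o['eef_pos']+[0,0,-.008]))
for v in range(190,216,2): print(v,[(p['img'][v,u].tolist(),C[v,u].round(3).tolist()) for u in (287,290,293)])
p=bot.read_camera('top'); C=cloud(p); print(proj(p,o['eef_pos']))
hsv=cv2.cvtColor(p['img'],cv2.COLOR_RGB2HSV); red=((hsv[...,0]<8)|(hsv[...,0]>172))&(hsv[...,1]>150)&(np.linalg.norm(C-[.469,.198,.103],axis=-1)<.08)&(C[...,2]>.095)
print(red.sum(),C[red].mean(0))
"
```

```text
t 3.25 tcp [0.4678 0.1995 0.0928] az_x -172.0 F [-0.2  0.6  0.1] T [-0.    0.04 -0.02] w 0.001 gf 0.0 q7 1.23
tcp px (np.float64(291.8115144519179), np.float64(213.9216870067378)) tip (np.float64(291.6591618971937), np.float64(216.3177561452436))
190 [([21, 25, 24], [0.482, 0.194, 0.172]), ([30, 31, 30], [0.475, 0.197, 0.171]), ([22, 23, 21], [0.483, 0.215, 0.188])]
192 [([38, 38, 37], [0.481, 0.194, 0.166]), ([27, 29, 29], [0.474, 0.196, 0.164]), ([25, 22, 26], [0.477, 0.21, 0.175])]
194 [([56, 58, 55], [0.476, 0.189, 0.153]), ([45, 49, 50], [0.476, 0.198, 0.159]), ([25, 23, 29], [0.478, 0.21, 0.17])]
196 [([51, 50, 53], [0.476, 0.188, 0.146]), ([38, 43, 42], [0.478, 0.201, 0.157]), ([25, 30, 27], [0.477, 0.21, 0.163])]
198 [([52, 55, 58], [0.476, 0.189, 0.141]), ([46, 45, 49], [0.477, 0.201, 0.15]), ([36, 38, 38], [0.473, 0.206, 0.151])]
200 [([55, 54, 55], [0.479, 0.193, 0.139]), ([48, 52, 51], [0.479, 0.202, 0.146]), ([40, 40, 41], [0.474, 0.207, 0.147])]
202 [([91, 92, 89], [0.48, 0.194, 0.134]), ([57, 59, 57], [0.478, 0.202, 0.139]), ([53, 56, 56], [0.473, 0.207, 0.14])]
204 [(
[... 184 characters left out ...]
, 0.204, 0.128]), ([65, 50, 52], [0.473, 0.208, 0.128])]
208 [([99, 13, 10], [0.48, 0.195, 0.116]), ([107, 14, 13], [0.472, 0.197, 0.113]), ([147, 38, 33], [0.467, 0.202, 0.114])]
210 [([139, 21, 16], [0.483, 0.199, 0.115]), ([146, 17, 13], [0.477, 0.203, 0.114]), ([130, 5, 7], [0.469, 0.204, 0.11])]
212 [([145, 21, 11], [0.487, 0.204, 0.115]), ([135, 17, 20], [0.48, 0.207, 0.112]), ([116, 16, 9], [0.47, 0.206, 0.106])]
214 [([141, 25, 21], [0.489, 0.207, 0.112]), ([117, 8, 17], [0.478, 0.205, 0.103]), ([123, 17, 13], [0.469, 0.205, 0.098])]
(np.float64(212.83165028456202), np.float64(208.08654152468262))
0 [nan nan nan]<string>:7: RuntimeWarning: Mean of empty slice.
  ret = um.true_divide(
```

```bash
python3 -c "
from h import *
print(bot.tips_ahead, [a for a in dir(bot) if a[0]!='_'])
C=cloud(p:=bot.read_camera('scene')); o,M=st()
d=C-o['eef_pos']; m=(p['depth']>0)&(np.hypot(d[...,0],d[...,1])<.03)&(C[...,2]>.117)&(p['img'].max(-1)-p['img'].min(-1)<20)
L=d[m]@M; print(m.sum(), np.percentile(L[:,2],[0,5,50,95,100]).round(4)); 
n=L[:,2]>-.05; print('near tips local mean',L[n].mean(0),L[n].min(0),L[n].max(0))
"
```

```text
0.008 ['PlanningError', 'get_obs', 'hand_in', 'landmark_of', 'masks_of', 'read_camera', 'tips_ahead']
t 3.35 tcp [0.4678 0.1995 0.0928] az_x -172.0 F [ 0.1 -0.7 -0.7] T [-0.04  0.06 -0.03] w -0.003 gf 0.0 q7 1.23
2047 [-0.4555 -0.4425 -0.398  -0.0628 -0.0313]
near tips local mean [-0.00755612  0.00121416 -0.04250424] [-0.01157785 -0.01545489 -0.04983805] [ 0.00320644  0.01301821 -0.03134931]
```

The depth image shows the real fingertips at z≈0.123. The reported TCP implies 0.085, so the jaws closed just above the bar and the tool sits about 38 mm higher than the pose says. I'll open, go down by that amount, and check from the image.

Request:
send_rows --deltas "0 0 0 0; 0 0 0 0; 0 0 0 0; 0 0 0 0; 0 0 0 0" --claw 1

```text
t: 3.85
eef_pos: [0.4678, 0.1995, 0.0928]
tool_rot: [0.0, -0.07, 0.998, 0.0]
contact_force: [-0.0, -0.7, -0.6]
gripper_width: 0.846
grasp_force: 0.0
```

Request:
send_rows --deltas "0 0 0 0; 0 0 0.01 0; 0 0 0.02 0; 0 0 0.03 0; 0 0 0.036 0"

```text
t: 4.35
eef_pos: [0.467, 0.1991, 0.0552]
tool_rot: [-0.001, -0.07, 0.998, -0.0]
contact_force: [0.1, 0.4, -0.7]
gripper_width: 1.002
grasp_force: 0.0
```

```bash
python3 -c "
from h import *
p=bot.read_camera('scene'); C=cloud(p); o,M=st()
save(p,'g2',(240,150,340,250),5)
d=C-o['eef_pos']; m=(p['depth']>0)&(np.hypot(d[...,0],d[...,1])<.07)&(C[...,2]>.076)&(p['img'].max(-1)-p['img'].min(-1)<20)
L=d[m]@M; 
for s in (1,-1):
    n=(s*L[:,1]>.03)&(L[:,2]>-.12); print(s,n.sum(), L[n].min(0).round(3),L[n].max(0).round(3), (o['eef_pos']+M@L[n][L[n][:,2].argmax()]).round(3))
"
```

```text
t 4.4 tcp [0.4667 0.1989 0.0548] az_x -172.0 F [-0.2 -1.  -1.7] T [-0.03  0.03  0.02] w 0.999 gf 0.0 q7 1.23
1 251 [-0.019  0.03  -0.12 ] [ 0.013  0.07  -0.045] [0.465 0.246 0.099]
-1 269 [-0.039 -0.069 -0.119] [ 0.017 -0.031 -0.021] [0.463 0.153 0.076]
```

View pics/g2.png

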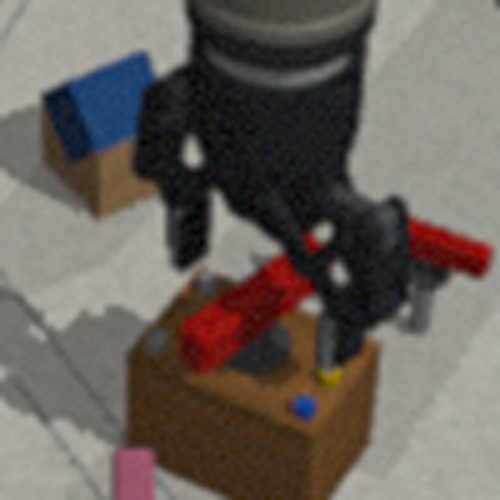

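The jaws now straddle the bar, with the open fingertips at z≈0.098, near pixel (247,202) and (305,223). I'll close them.

Request:
send_rows --deltas "0 0 0 0; 0 0 0 0; 0 0 0 0; 0 0 0 0; 0 0 0 0" --claw 0 --force 30

```text
t: 4.9
eef_pos: [0.4681, 0.1995, 0.0572]
tool_rot: [0.0, -0.07, 0.998, 0.0]
contact_force: [0.3, -0.9, 2.1]
gripper_width: 0.201
grasp_force: 32.0
```

Request:
send_rows --deltas "0 0 0 0; 0 0 0 0"

```text
t: 5.1
eef_pos: [0.4681, 0.1995, 0.0571]
tool_rot: [0.0, -0.07, 0.998, 0.0]
contact_force: [-0.4, -1.1, 4.4]
gripper_width: 0.204
grasp_force: 32.4
```

Request:
send_rows --deltas "0 0 -0.01 0; 0 0 -0.02 0; 0 0 -0.03 0; 0 0 -0.04 0; 0 0 -0.04 0"

```text
t: 5.6
eef_pos: [0.4689, 0.2001, 0.0986]
tool_rot: [0.001, -0.07, 0.998, 0.001]
contact_force: [0.8, -1.3, -1.5]
gripper_width: 0.205
grasp_force: 31.5
```

```bash
python3 -c "
from h import *
p=bot.read_camera('scene'); C=cloud(p); o,M=st()
hsv=cv2.cvtColor(p['img'],cv2.COLOR_RGB2HSV); red=(p['depth']>0)&((hsv[...,0]<8)|(hsv[...,0]>172))&(hsv[...,1]>150)&(np.linalg.norm(C-[.469,.198,.143],axis=-1)<.065)&(C[...,2]>.095)
L=(C[red]-o['eef_pos'])@M; print(red.sum(),L.min(0).round(4),L.max(0).round(4))
for q in ('key_grip','block_hole','house'):
  for r in bot.landmark_of(p,q)[:3]: print(q,np.round(r['xyz'],4),r['confidence'])
"
```

```text
t 5.65 tcp [0.4684 0.1998 0.0978] az_x -172.0 F [ 0.1  0.3 -1.7] T [0.   0.02 0.01] w 0.201 gf 31.5 q7 1.23
207 [-0.0469 -0.0115 -0.09  ] [ 0.0389  0.0211 -0.0203]
key_grip [0.3469 0.1881 0.0609] 0.73
key_grip [0.4721 0.1991 0.0522] 0.69
key_grip [0.593  0.2693 0.0885] 0.59
block_hole [0.4728 0.197  0.0705] 0.9
block_hole [ 0.5764 -0.1688  0.102 ] 0.52
house [ 0.405  -0.0118 -0.0032] 0.78
```

Request:
send_rows --deltas "0.01 0 0 0; 0.019 0 0 0; 0.028 0 0 0; 0.036 0 0 0; 0.043 0 0 0"

```text
t: 6.3
eef_pos: [0.4251, 0.1933, 0.097]
tool_rot: [0.001, -0.07, 0.998, 0.0]
contact_force: [5.9, -1.0, -2.2]
gripper_width: 0.207
grasp_force: 31.3
```

Request:
send_rows --deltas "0 0 0 0; 0 0 -0.03 0; 0 0 -0.07 0; 0 0 -0.1 0; 0 0 -0.1 0"

```text
t: 6.8
eef_pos: [0.4261, 0.1947, 0.2001]
tool_rot: [0.002, -0.07, 0.998, 0.002]
contact_force: [0.9, 0.1, -1.9]
gripper_width: 0.207
grasp_force: 31.4
```

```bash
cat >> h.py <<'E'
def key(names=('scene','top'),pic=None,rad=.075):
    """bar of the held key in tool coordinates relative to TCP: centre guess and tilt about tool y"""
    for n in names:
        p=bot.read_camera(n); C=cloud(p); o,M=st()
        g=o['eef_pos']+[0,0,.048]
        hsv=cv2.cvtColor(p['img'],cv2.COLOR_RGB2HSV); red=(p['depth']>0)&((hsv[...,0]<8)|(hsv[...,0]>172))&(hsv[...,1]>130)&(np.linalg.norm(C-g,axis=-1)<rad)
        L=(C[red]-o['eef_pos'])@M
        if len(L)<30: print(n,'few',len(L)); continue
        ref=L-np.median(L,0); s=np.linalg.svd(ref,full_matrices=False)[2][0]; s*=np.sign(s[0])
        print(n,len(L),'med',np.median(L,0).round(4),'dir',s.round(3),'tilt',np.arctan2(-s[2],s[0]).round(3),'p2',np.percentile(L,2,axis=0).round(4),'p98',np.percentile(L,98,axis=0).round(4))
        for q in ('key_tip','key_grip'):
            for r in bot.landmark_of(p,q)[:4]:
                l=M.T@(np.array(r['xyz'])-o['eef_pos'])
                if np.linalg.norm(l)<.2: print('  ',q,np.round(r['xyz'],4),'local',l.round(4),round(r['confidence'],2))
        if pic: save(p,pic+'_'+n,None,1.5)
E
python3 -c "
from h import *
key(pic='k1')"
```

```text
t 6.85 tcp [0.4249 0.194  0.1979] az_x -171.9 F [-0.5  0.3 -2. ] T [-0.01  0.03  0.01] w 0.207 gf 31.4 q7 1.17
scene 209 med [-0.0307  0.0069 -0.0649] dir [0.906 0.088 0.414] tilt -0.429 p2 [-0.0486 -0.0075 -0.0782] p98 [ 0.0258  0.0216 -0.0368]
   key_tip [0.4731 0.1998 0.162 ] local [-0.0485 -0.001   0.0359] 0.65
   key_grip [0.3469 0.1886 0.0596] local [0.0781 0.0054 0.1382] 0.73
   key_grip [0.4305 0.197  0.2484] local [-0.006   0.0023 -0.0505] 0.6
t 7.0 tcp [0.4235 0.1928 0.1952] az_x -171.9 F [-1.7  1.2 -2.8] T [0.01 0.03 0.  ] w 0.205 gf 31.4 q7 1.17
top few 0
```

Request:
send_rows --deltas "-0.014 -0.043 0 8; -0.028 -0.086 0 16; -0.042 -0.129 0 24; -0.056 -0.172 0 32; -0.07 -0.215 0 40"

```text
t: 7.5
eef_pos: [0.5237, -0.0113, 0.195]
tool_rot: [-0.002, 0.278, 0.961, -0.001]
contact_force: [0.2, -0.2, -2.2]
gripper_width: 0.203
grasp_force: 31.3
```

Request:
send_rows --deltas "0 0 0 8; 0 0 0 16; 0 0 0 24; 0 0 0 32; 0 0 0 40"

```text
t: 8.0
eef_pos: [0.5231, -0.0096, 0.1948]
tool_rot: [-0.001, 0.59, 0.807, -0.002]
contact_force: [0.0, 0.7, -2.8]
gripper_width: 0.207
grasp_force: 31.3
```

Request:
send_rows --deltas "0 0 0 8; 0 0 0 16; 0 0 0 16"

```text
t: 8.3
eef_pos: [0.5232, -0.0095, 0.195]
tool_rot: [-0.001, 0.695, 0.719, -0.002]
contact_force: [0.0, -0.0, -1.5]
gripper_width: 0.205
grasp_force: 31.3
```

```bash
python3 -c "
from h import *
go([.5726,-.113,.18])"
```

```text
t 8.3 tcp [ 0.5232 -0.0095  0.195 ] az_x 92.0 F [ 0.  -0.  -1.5] T [-0.   -0.08  0.01] w 0.205 gf 31.3 q7 0.08
tool delta [-0.1051  0.0458  0.0149]
```

Request:
send_rows --deltas "-0.035 0.015 0.003 0; -0.07 0.03 0.006 0; -0.105 0.046 0.01 0; -0.105 0.046 0.01 0; -0.105 0.046 0.01 0"

```text
t: 8.8
eef_pos: [0.5734, -0.1137, 0.1854]
tool_rot: [-0.001, 0.694, 0.72, -0.001]
contact_force: [-0.8, 0.7, -1.5]
gripper_width: 0.207
grasp_force: 31.3
```

```bash
python3 -c "
from h import *
key(pic='k2')"
```

```text
t 8.85 tcp [ 0.5734 -0.1123  0.1856] az_x 92.2 F [-0.2  1.2 -1.6] T [ 0.1  -0.03  0.01] w 0.205 gf 31.3 q7 0.33
scene 183 med [ 0.0157  0.0017 -0.0457] dir [0.8   0.12  0.587] tilt -0.633 p2 [-0.0134 -0.0091 -0.0757] p98 [ 0.0377  0.0113 -0.0249]
   key_tip [ 0.5755 -0.1597  0.1524] local [-0.0475  0.0004  0.0332] 0.62
   key_tip [ 0.5757 -0.1173  0.2318] local [-0.0051  0.002  -0.0462] 0.48
   key_grip [ 0.5737 -0.1204  0.2334] local [-0.0081 -0.0001 -0.0478] 0.56
t 9.0 tcp [ 0.5739 -0.1113  0.1864] az_x 92.2 F [-0.3  0.1 -2.4] T [ 0.03 -0.03 -0.07] w 0.207 gf 31.3 q7 0.33
top 191 med [ 0.0223 -0.002  -0.0439] dir [0.714 0.058 0.697] tilt -0.773 p2 [ 0.0072 -0.0106 -0.0646] p98 [ 0.0391  0.0069 -0.0341]
   key_grip [ 0.5763 -0.1187  0.23  ] local [-0.0074  0.0021 -0.0436] 0.47
```

View pics/k2_scene.png

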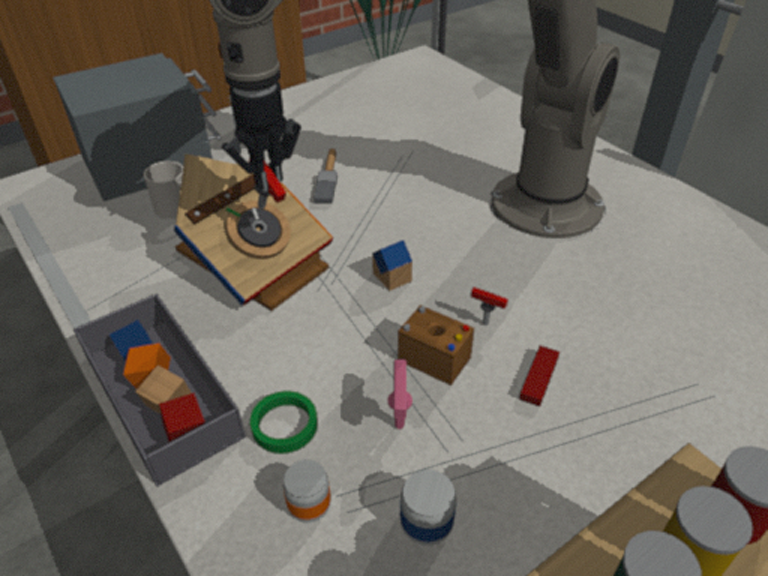

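```bash
python3 -c "
from h import *
go([.5752,-.1217,.1433])"
```

```text
t 9.1 tcp [ 0.5742 -0.1117  0.1868] az_x 92.2 F [-0.1  0.  -2.2] T [0.06 0.01 0.01] w 0.202 gf 31.3 q7 0.33
tool delta [-0.0101  0.0007  0.0435]
```

Request:
send_rows --deltas "-0.003 0 0.012 0; -0.006 0 0.024 0; -0.009 0 0.036 0; -0.01 0.001 0.043 0; -0.01 0.001 0.043 0"

```text
t: 9.6
eef_pos: [0.5747, -0.1231, 0.1421]
tool_rot: [-0.001, 0.695, 0.719, -0.001]
contact_force: [0.3, -0.4, -1.4]
gripper_width: 0.207
grasp_force: 31.3
```

```bash
python3 -c "
from h import *
o,M=st()
ims=[]
for n,b in (('scene',(125,100,225,200)),('top',(330,110,430,210))):
    p=bot.read_camera(n); im=np.clip(p['img'][b[1]:b[3],b[0]:b[2]]*(1 if n=='scene' else 1.8),0,255).astype(np.uint8); ims.append(cv2.resize(im,(395,395),interpolation=cv2.INTER_CUBIC))
    o,M=st()
    for q in ('key_tip','key_grip'):
        for r in bot.landmark_of(p,q)[:4]:
            l=M.T@(np.array(r['xyz'])-o['eef_pos'])
            if np.linalg.norm(l)<.15: print('  ',n,q,np.round(r['xyz'],4),'local',l.round(4),round(r['confidence'],2))
cv2.imwrite('pics/k3.png',np.hstack(ims)[...,::-1])
"
```

```text
t 9.6 tcp [ 0.5747 -0.1231  0.1421] az_x 92.0 F [ 0.3 -0.4 -1.4] T [0.05 0.03 0.02] w 0.207 gf 31.3 q7 0.38
t 9.65 tcp [ 0.5753 -0.1231  0.143 ] az_x 92.0 F [ 0.1 -0.3 -1.6] T [ 0.09 -0.07 -0.06] w 0.209 gf 31.3 q7 0.38
   scene key_grip [ 0.5731 -0.127   0.1886] local [-0.0038 -0.0024 -0.0456] 0.61
t 9.8 tcp [ 0.5761 -0.1229  0.1442] az_x 92.0 F [ 0.2  0.3 -1.2] T [ 0.03  0.01 -0.04] w 0.206 gf 31.3 q7 0.38
   top key_grip [ 0.5793 -0.129   0.1887] local [-0.0062  0.003  -0.0445] 0.6
```

View pics/k3.png

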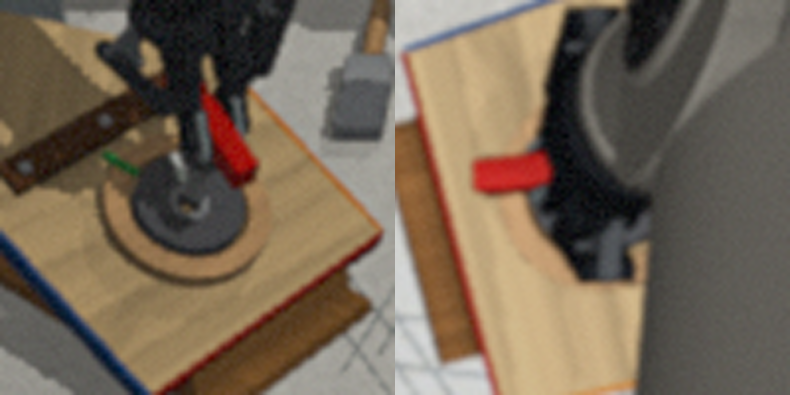

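```bash
python3 -c "
from h import *
p=bot.read_camera('scene'); C=cloud(p); o,M=st(); c0=np.array([.5777,-.172,.1045]); n=np.array([-.117,.464,.878])
e1=np.array([.2147,-.8515,.4785]); e2=np.cross(n,e1)
h=(C-c0)@n; a=(C-c0)@e1; b=(C-c0)@e2
L=(C-o['eef_pos'])@M
for v in range(124,156,2):
    print(v,' '.join('%3d,%3d,%3d|%s'%(1000*a[v,u],1000*b[v,u],1000*h[v,u],'R' if int(p['img'][v,u,0])>2*int(p['img'][v,u,1]) else '%02d'%(p['img'][v,u,1]//3)) for u in range(166,190,2)))
print('proj axis pts',[np.round(proj(p,c0+n*t)) for t in (0,.006,.066,.096)])
print('TCP in cam frame',[round(1000*(o['eef_pos']-c0)@k,1) for k in (e1,e2,n)])
"
```

```text
t 9.95 tcp [ 0.576  -0.1228  0.1443] az_x 92.0 F [ 0.7  0.8 -1. ] T [ 0.05 -0.02  0.03] w 0.205 gf 31.3 q7 0.38
124  16, 45,136|09  16, 38,130|09  14, 33,129|06   9, 32,134|09   7, 26,131|10  15,  5,105|R  12,  2,107|R   7,  0,112|R   2,  0,118|19  -2,  0,125|26  -2, -8,117|23  47,-105,-20|42
126  14, 45,129|11  11, 42,131|09  11, 34,124|09   8, 31,127|09   5, 26,126|09  11,  8,104|R   7,  7,108|R   5,  1,106|R   0,  1,113|08  -4,  0,118|29  -3,-10,108|16  42,-101,-20|44
128  11, 47,126|14  66,-44,-17|19  10, 33,117|05   4, 33,123|07   2, 28,122|23   0, 23,121|22   3, 10,107|R   0,  6,108|R  -2,  2,109|R  -6,  0,111|29  -6, -8,105|16  36,-94,-17|46
130  65,-37,-19|38  62,-42,-20|40   9, 31,107|04   4, 31,114|07   1, 28,115|25   0, 21,112|24  -1, 14,107|R  -4, 10,108|R  -6,  5,107|R  -9,  1,107|24 -10, -5,102|17  32,-91,-20|46
132  60,-32,-19|35  58,-39,-22|43   9, 29, 97|12   2, 30,106|09   0, 25,105|20  -3, 23,108|30  -5, 17,106|R  -8, 14,108|R -10,  8,106|R -12,  4,105|21 -12, -4, 98|22  27,-87,-21|40
134  48,-17, -1|26  45,-22, -2|29   5, 31, 94|12   1, 30, 99|10  -1, 25, 99|14  -
[... 1388 characters left out ...]
 13,  0|21   7,  1,-11|13   4, -3,-11|11  -4,  1,  4|17  -5, -5,  0|35  -8,-10,  0|25 -12,-12,  3|23 -14,-20, -1|22 -18,-22,  2|21 -20,-30, -1|20 -23,-35, -2|39
152   4, 21,  0|14   2, 14, -3|17   0, 11, -2|25   3, -5,-23|37  -2, -5,-15|12  -9, -3, -3|34 -12, -8, -3|24 -15,-11, -1|21 -19,-14,  0|23 -22,-20,  0|22 -25,-24,  0|20 -26,-32, -6|33
154   0, 25,  0|14  -2, 19, -1|12  -7, 18,  3|18  -8, 11, -1|31 -12,  7,  0|34 -14,  1, -2|30 -16, -4, -4|22 -20, -7, -1|22 -23,-12, -3|22 -26,-17, -2|22 -29,-21, -2|20 -32,-26, -2|32
proj axis pts [array([173., 149.]), array([174., 148.]), array([178., 136.]), array([181., 130.])]
TCP in cam frame [np.float64(-23.2), np.float64(10.4), np.float64(57.9)]
```

```bash
cat >> h.py <<'E'
c0=np.array([.5777,-.172,.1045]); n_=np.array([-.117,.464,.878]); n_/=np.linalg.norm(n_)
e1=np.array([.2445,-.970,0]); e1-=n_*(e1@n_); e1/=np.linalg.norm(e1); e2=np.cross(n_,e1)
F=np.stack([e1,e2,n_],1)
def onplane(p,uv,c=c0):
    """rays through pixels met with the cam's top plane, in cam-plane coordinates"""
    W=np.linalg.inv(p['camera_from_world']); uv=np.atleast_2d(uv).astype(float)
    d=np.stack([(uv[:,0]-p['cx'])/p['fx'],-(uv[:,1]-p['cy'])/p['fy'],-np.ones(len(uv))],1)@W[:3,:3].T; o=W[:3,3]
    return (o+d*(((c-o)@n_)/(d@n_))[:,None]-c)@F
def shaft(k=3,hmin=.010,hmax=.055):
    from scipy.optimize import least_squares
    Q=[]
    for _ in range(k):
        p=bot.read_camera('scene'); q=(cloud(p)-c0)@F; im=p['img'].astype(int)
        m=(p['depth']>0)&(q[...,2]>hmin)&(q[...,2]<hmax)&(abs(q[...,0])<.022)&(abs(q[...,1])<.025)&(im.max(-1)-im.min(-1)<25); Q.append(q[m])
    Q=np.vstack(Q)
    def f(x):
        a=np.array([x[0],x[1],0]); d=np.array([x[2],x[3],1]); d/=np.linalg.norm(d)
        return (np.linalg.norm(np.cross(Q-a,d),axis=1)-.0074)
    # keep the axis on the far side from the camera by the starting guess
    s=least_squares(f,[Q[:,0].mean()+.0035,Q[:,1].mean()-.006,.0,.05],loss='soft_l1',f_scale=.002)
    print('shaft pts',len(Q),'axis at h=0 (mm)',(1000*s.x[:2]).round(1),'slope',s.x[2:].round(3),'rms',np.sqrt(np.mean(s.fun**2)).round(4),'hmin',Q[:,2].min().round(4))
    return s.x
E
python3 - <<'E'
from h import *
shaft()
o,M=st()
for n in ('scene','top'):
    p=dict(np.load(f'p_{n}.npz')); q=(cloud(p)-c0)@F; im=p['img'].astype(int)
    sat=im[...,0]-im[...,2]; val=im.max(-1)
    rr=np.hypot(q[...,0],q[...,1])
    m=((rr<.05)&(abs(q[...,2])<.02)&(sat<(25 if n=='scene' else 18))).astype(np.uint8)
    m=cv2.morphologyEx(m,cv2.MORPH_CLOSE,np.ones((7,7)))
    cs=max(cv2.findContours(m,cv2.RETR_EXTERNAL,cv2.CHAIN_APPROX_NONE)[0],key=cv2.contourArea)
    P=onplane(p,cs[:,0]); (cx,cy),(d1,d2),_=cv2.fitEllipse((P[:,:2]*1000).astype(np.float32)); print(n,'cam disc centre mm',round(cx,1),round(cy,1),'dia',round(d1,1),round(d2,1))
    C=c0
    g=(rr<.075)&(cv2.cvtColor(p['img'],cv2.COLOR_RGB2HSV)[...,0]//1>40)&(im[...,1]-im[...,0]>25); v,u=np.nonzero(g); P=onplane(p,np.c_[u,v],c0-.004*n_); P[:,:2]
    print(' tape ang',np.degrees(np.arctan2(P[:,1].mean()-cy/1000,P[:,0].mean()-cx/1000)).round(1),len(P))
    loc=(rr>.016)&(rr<.036)&(abs(q[...,2])<.01); w=loc&(val>np.percentile(val[loc],94)); v,u=np.nonzero(w); P=onplane(p,np.c_[u,v])
    print(' mark ang',np.degrees(np.arctan2(np.median(P[:,1])-cy/1000,np.median(P[:,0])-cx/1000)).round(1),len(P),(1000*np.median(P,0)).round(1))
E
```

```text
shaft pts 122 axis at h=0 (mm) [ 0.4 -1.3] slope [0.025 0.125] rms 0.0008 hmin 0.0103
t 10.1 tcp [ 0.5758 -0.1228  0.1441] az_x 92.0 F [-0.8 -0.8 -1.6] T [0.03 0.01 0.02] w 0.205 gf 31.3 q7 0.38
scene cam disc centre mm -1.6 5.9 dia 76.5 80.4
 tape ang 16.8 19
 mark ang -30.5 21 [23.4 -8.8  0. ]
top cam disc centre mm -1.0 2.2 dia 72.8 82.5
 tape ang 22.3 29
 mark ang -28.0 41 [21.6 -9.8  0. ]
```

```bash
python3 - <<'E'
from h import *
for n,(u0,v0) in (('scene',(164,142)),('top',(374,150))):
    p=dict(np.load(f'p_{n}.npz')); g=p['img'].astype(int)
    print(n,'c0 px',np.round(proj(p,c0),1),'cols',u0)
    for v in range(v0,v0+16): print(v,' '.join('%3d%s'%(g[v,u].mean(),'*' if g[v,u,0]-g[v,u,2]>22 else ' ') for u in range(u0,u0+18)))
    for px in [(172.6,151),(173,150)] if n=='scene' else [(381.3,157.2)]: print(px,(1000*onplane(p,px)).round(1))
    # predicted mouth outline
    for a,b in ((0,0),(-3,0),(0,3),(-3,3)):
        P=[proj(p,c0+F@np.array([a/1e3+.0125*np.cos(t),b/1e3+.0125*np.sin(t),0])) for t in np.arange(0,6.28,.3)]; P=np.array(P); print((a,b),'mouth bbox',P.min(0).round(1),P.max(0).round(1))
E
```

```text
scene c0 px [173.1 149.5] cols 164
142  67   65   67   63   73  124  154  118   72   59   66   62   68   65   63   62   63   72*
143  70   66   64   64   65  100  146  131   78   63   64   64   68   67   65   61   67   66 
144  65   69   65   67   63   84  132  150  102   65   65   62   65   67   63   69   60   66 
145  69   64   63   67   65   75  116  145  109   74   63   66   63   63   67   64   65   62 
146  65   69   64   63   63   67   86  103   87   81   76   71   60   62   64   68   64   66 
147  67   64   64   63   67   87  101  101  106  103  103   84   67   64   66   64   68   66 
148  68   67   64   68   76  100  106  104  104  107  106  104   85   70   61   64   65   66 
149  65   66   68   67   93  103   84   68   63   59   83  103  104   82   68   67   67   66 
150  66   70   65   69   92   98   66   33   27   26   44   80  102  101   73   68   67   69 
151  65   72   72   70   88   93   63   59*  58*  36   28   58   97  102   73   62   71   64 
152  66   67   68   70   84   98   97  111* 111*  65*  42   65  101  101   72   61   63   64 
153  66   68   64   67   72   9
[... 1741 characters left out ...]
1   64   69 
161  45   45   53   61   68   69   63   61   66   69   67   62   54   49   48   47   48   48 
162  47   44   46   52   60   66   66   67   67   66   62   55   47   45   45   47   45   45 
163  46   45   45   46   49   55   59   60   59   55   51   47   46   46   45   46   47   46 
164  46   46   44   47   49   48   51   51   50   47   46   45   46   48   47   46   48   47 
165  46   45   47   50   46   48   46   47   46   45   46   45   46   44   46   47   46   47 
(381.3, 157.2) [[-3.2  0.9  0. ]]
(0, 0) mouth bbox [377.1 151.5] [388.7 162.9]
(-3, 0) mouth bbox [375.7 151.9] [387.4 163.3]
(0, 3) mouth bbox [376.7 150.1] [388.4 161.6]
(-3, 3) mouth bbox [375.4 150.5] [387. 162.]
```

Request:
send_rows --deltas "0.0037 0.003 0.0016 0; 0.0037 0.003 0.0016 0; 0.0013 0.0035 0.006 0; -0.001 0.004 0.0104 0; -0.001 0.004 0.0104 0"

```text
t: 10.6
eef_pos: [0.5793, -0.1246, 0.1327]
tool_rot: [-0.0, 0.695, 0.719, -0.001]
contact_force: [0.0, -0.9, -2.2]
gripper_width: 0.205
grasp_force: 31.3
```

```bash
sed -i 's/^c0=.*; n_=np/c0=np.array([.5777,-.172,.1045]); n_=np/' h.py; sed -i '/^F=np.stack/a c0=c0+F@np.array([-.0029,.0027,0])' h.py; python3 -c "
from h import *
shaft(2,.008); o,M=st(); print(((o['eef_pos']-c0)@F*1000).round(1))"
```

```text
shaft pts 72 axis at h=0 (mm) [ 2. -4.] slope [-0.039  0.333] rms 0.0019 hmin 0.0089
t 10.7 tcp [ 0.5794 -0.1244  0.1331] az_x 92.0 F [-0.9 -0.6 -2.5] T [-0.23  0.07 -0.03] w 0.205 gf 31.3 q7 0.39
[-23.6  10.6  47. ]
```

Request:
send_rows --deltas "-0.001 0 0.002 0; -0.0019 0 0.0035 0; -0.0019 0 0.0035 0"

```text
t: 11.0
eef_pos: [0.5803, -0.1249, 0.1314]
tool_rot: [-0.0, 0.694, 0.72, 0.001]
contact_force: [-4.8, 1.9, 9.8]
gripper_width: 0.205
grasp_force: 33.1
```

```bash
python3 -c "
from h import *
shaft(2,.008,.042); o,M=st(); print(((o['eef_pos']-c0)@F*1000).round(1))"
```

```text
shaft pts 57 axis at h=0 (mm) [1.5 2.1] slope [-0.008  0.072] rms 0.0008 hmin 0.0081
t 11.1 tcp [ 0.58   -0.1251  0.1312] az_x 92.0 F [-3.8  4.3  9.8] T [ 0.25  1.06 -0.14] w 0.204 gf 33.2 q7 0.39
[-23.8  11.   44.9]
```

Request:
send_rows --deltas "0 0.002 0.001 2.5; 0 0.0043 0.001 5; 0 0.0066 0.001 8; 0 0.0066 0.002 8; 0 0.0066 0.002 8"

```text
t: 11.6
eef_pos: [0.5862, -0.1258, 0.1287]
tool_rot: [0.0, 0.743, 0.669, -0.0]
contact_force: [-1.7, -2.5, 1.5]
gripper_width: 0.204
grasp_force: 32.7
```

```bash
python3 -c "
from h import *
shaft(2,.008,.042); o,M=st(); print(((o['eef_pos']-c0)@F*1000).round(1))"
```

```text
shaft pts 35 axis at h=0 (mm) [ 1.5 -0.3] slope [0.035 0.198] rms 0.0009 hmin 0.0091
t 11.7 tcp [ 0.5862 -0.1263  0.1283] az_x 84.0 F [-1.3 -3.2  2. ] T [-0.71  0.66 -0.13] w 0.21 gf 32.9 q7 0.28
[-22.8  16.7  41.1]
```

Request:
send_rows --deltas "-0.001 0.0003 0.002 0; -0.0018 0.0007 0.0035 0; -0.0018 0.0007 0.0035 0"

```text
t: 12.0
eef_pos: [0.5863, -0.1278, 0.124]
tool_rot: [-0.0, 0.743, 0.669, -0.0]
contact_force: [-3.5, -2.1, 2.2]
gripper_width: 0.205
grasp_force: 33.0
```

```bash
python3 -c "
from h import *
shaft(2,.008,.042); o,M=st(); print(((o['eef_pos']-c0)@F*1000).round(1))"
```

```text
shaft pts 26 axis at h=0 (mm) [ 1.4 -2.6] slope [0.074 0.381] rms 0.0008 hmin 0.0081
t 12.1 tcp [ 0.5863 -0.1277  0.124 ] az_x 84.0 F [-3.7 -3.3  2.2] T [-0.87  1.06 -0.2 ] w 0.203 gf 32.9 q7 0.28
[-23.6  16.5  36.7]
```

Request:
send_rows --deltas "-0.001 0.0003 0.002 0; -0.0018 0.0007 0.0035 0; -0.0027 0.001 0.0053 0; -0.0027 0.001 0.0053 0"

```text
t: 12.5
eef_pos: [0.5875, -0.1278, 0.1198]
tool_rot: [-0.002, 0.743, 0.67, 0.001]
contact_force: [-6.7, 4.7, 14.7]
gripper_width: 0.205
grasp_force: 38.6
```

```bash
python3 -c "
from h import *
o,M=st(); print(((o['eef_pos']-c0)@F*1000).round(1))"
```

```text
t 12.5 tcp [ 0.5875 -0.1278  0.1198] az_x 84.1 F [-6.7  4.7 14.7] T [ 0.56  1.95 -0.27] w 0.205 gf 38.6 q7 0.29
[-25.3  17.6  32.8]
```

Request:
send_rows --deltas "-0.001 -0.004 0 -3; -0.002 -0.008 0 -6; -0.003 -0.012 0.001 -9; -0.0037 -0.016 0.001 -12; -0.0037 -0.016 0.001 -12" --force 20

```text
t: 13.0
eef_pos: [0.5753, -0.1292, 0.1191]
tool_rot: [0.002, 0.667, 0.745, 0.003]
contact_force: [4.9, 2.7, 0.1]
gripper_width: 0.201
grasp_force: 32.4
```

```bash
python3 -c "
from h import *
o,M=st(); print(((o['eef_pos']-c0)@F*1000).round(1))
shaft(1,.006,.036);
"
```

```text
t 13.0 tcp [ 0.5753 -0.1292  0.1191] az_x 96.3 F [4.9 2.7 0.1] T [ 0.74 -1.3   0.19] w 0.201 gf 32.4 q7 0.48
[-27.1   5.4  33. ]
shaft pts 19 axis at h=0 (mm) [ 0.8 -0.3] slope [0.007 0.078] rms 0.0011 hmin 0.0067
```

Request:
send_rows --deltas "0 0 0 0; 0 0 0 0" --claw 0.27

```text
t: 13.25
eef_pos: [0.5716, -0.1313, 0.1178]
tool_rot: [-0.0, 0.669, 0.744, 0.0]
contact_force: [-0.3, 0.0, 0.1]
gripper_width: 0.27
grasp_force: 0.1
```

Request:
send_rows --deltas "0 -0.001 0 -6; 0 -0.0015 0 -12; 0 -0.002 0 -18; -0.0005 -0.003 0 -26; -0.001 -0.0036 0 -34"

```text
t: 13.75
eef_pos: [0.5674, -0.1337, 0.1178]
tool_rot: [-0.0, 0.42, 0.908, -0.0]
contact_force: [-1.7, -1.1, 0.9]
gripper_width: 0.268
grasp_force: 5.4
```

```bash
cat >> h.py <<'E'
def mark(n='scene'):
    p=bot.read_camera(n); q=(cloud(p)-c0)@F; im=p['img'].astype(int); val=im.max(-1); sat=val-im.min(-1)
    rr=np.hypot(q[...,0],q[...,1]); w=(rr>.014)&(rr<.039)&(abs(q[...,2])<.006)&(sat<22)&(val>(100 if n=='scene' else 62))
    v,u=np.nonzero(w); P=onplane(p,np.c_[u,v])*1000; A=np.degrees(np.arctan2(P[:,1],P[:,0])); rP=np.hypot(P[:,0],P[:,1])
    k=rP>17; print(n,'mark ang',np.median(A[k]).round(1) if k.any() else None,k.sum(),[(round(a),round(r)) for a,r in zip(A[k],rP[k])])
    g=(rr<.075)&(rr>.038)&(im[...,1]-im[...,0]>22); v,u=np.nonzero(g); P=onplane(p,np.c_[u,v],c0-.004*n_)
    if len(P): print('  tape ang',np.degrees(np.arctan2(P[:,1].mean(),P[:,0].mean())).round(1),len(P))
    return p
E
python3 -c "
from h import *
p=mark(); o,M=st(); print(((o['eef_pos']-c0)@F*1000).round(1))
im=p['img'][100:200,125:225]; im2=cv2.resize(im,(590,590),interpolation=cv2.INTER_CUBIC); cv2.imwrite('pics/k4.png',im2[...,::-1])
import numpy as np
p=dict(np.load('p_scene.npz')); globals()
"
```

```text
scene mark ang None 0 []
  tape ang 19.8 15
t 13.8 tcp [ 0.5673 -0.1341  0.1179] az_x 130.7 F [-0.6 -0.4  0.9] T [-0.16  0.16  0.01] w 0.265 gf 3.3 q7 1.0
[-25.2  -3.6  30.6]
```

View pics/k4.png

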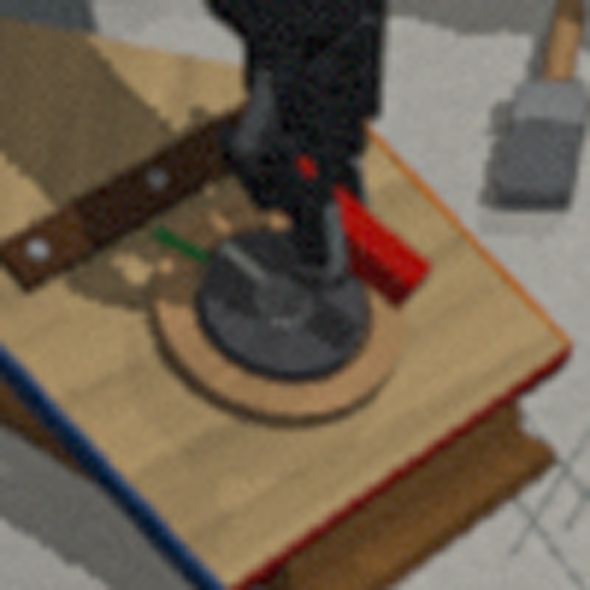

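```bash
cat >> h.py <<'E'
def mark2(k=2,lo=-5,hi=45):
    """dark-scene mark: brightness on the cam's top along each direction, mean over pictures"""
    A=np.arange(lo,hi,1.); S=0
    for _ in range(k):
        p=bot.read_camera('scene'); g=p['img'].mean(-1).astype(np.float32)
        UV=np.array([[proj(p,c0+F@np.array([r*np.cos(a),r*np.sin(a),0])) for r in np.arange(.018,.035,.0015)] for a in np.radians(A)],np.float32)
        S=S+cv2.remap(g,UV[...,0],UV[...,1],cv2.INTER_LINEAR)
    S/=k; s=S.mean(1); b=np.median(s); w=np.clip(s-b-.4*(s.max()-b),0,None); print('mark',(A*w).sum()/w.sum() if w.sum() else None,'peak',A[s.argmax()],s.round(0).astype(int).tolist())
    w=S[:,3:]; rad=[A[S[:,i].argmax()] for i in range(S.shape[1])]; print(' per radius',rad)
E
python3 -c "
from h import *
mark2(2)
p=dict(np.load('p_scene.npz'))
for px in ((163.1,141.9),(169.9,147.1)):
    P=onplane(p,px)[0]; print(np.degrees(np.arctan2(P[1],P[0])).round(1),(P*1000).round(1))
st()"
```

```text
mark 6.67789003996033 peak 7.0 [54, 57, 61, 65, 69, 73, 77, 81, 84, 87, 89, 90, 90, 90, 88, 86, 82, 78, 74, 70, 65, 61, 57, 54, 51, 49, 47, 46, 45, 44, 43, 43, 43, 42, 42, 42, 43, 43, 43, 43, 43, 43, 43, 43, 42, 42, 42, 42, 42, 42]
 per radius [np.float64(7.0), np.float64(7.0), np.float64(8.0), np.float64(5.0), np.float64(8.0), np.float64(7.0), np.float64(6.0), np.float64(8.0), np.float64(7.0), np.float64(7.0), np.float64(7.0), np.float64(6.0)]
6.6 [35.8  4.2  0. ]
-1.9 [13.3 -0.4 -0. ]
t 13.9 tcp [ 0.5676 -0.1338  0.1179] az_x 129.8 F [ 0.5 -0.1 -0.5] T [-0.17  0.1  -0.01] w 0.271 gf 2.1 q7 0.99
```

Request:
send_rows --deltas "0 -0.0005 0 -5; 0 -0.001 0 -10; 0 -0.0015 0 -15; 0 -0.0015 0 -15"

```text
t: 14.3
eef_pos: [0.5648, -0.1355, 0.1181]
tool_rot: [-0.002, 0.302, 0.953, -0.001]
contact_force: [-6.0, -1.4, 6.7]
gripper_width: 0.269
grasp_force: 15.1
```

```bash
python3 -c "
from h import *
mark2(2); mark()
st()"
```

```text
mark 22.645899197074563 peak 23.0 [42, 42, 42, 42, 43, 43, 43, 44, 44, 45, 46, 47, 48, 49, 51, 53, 55, 58, 62, 65, 69, 73, 77, 81, 84, 86, 88, 89, 90, 89, 87, 85, 82, 78, 74, 70, 66, 61, 57, 54, 51, 48, 46, 45, 44, 43, 42, 42, 42, 41]
 per radius [np.float64(17.0), np.float64(20.0), np.float64(23.0), np.float64(23.0), np.float64(21.0), np.float64(22.0), np.float64(24.0), np.float64(25.0), np.float64(22.0), np.float64(22.0), np.float64(24.0), np.float64(25.0)]
scene mark ang 23.5 1 [(23, 27)]
  tape ang 19.6 14
t 14.45 tcp [ 0.5649 -0.1355  0.1181] az_x 144.7 F [-6.3 -1.3  6.3] T [-0.7   1.42 -0.3 ] w 0.27 gf 15.1 q7 1.22
```

```bash
cat >> h.py <<'E'
def lines(k=4,save_=None):
    ims=[];
    for _ in range(k): p=bot.read_camera('scene'); ims.append(p['img'].astype(np.float32))
    im=np.mean(ims,0); A=np.arange(0,45,.5)
    def prof(f,rs,h):
        out=[]
        for r in rs:
            UV=np.array([proj(p,c0+F@np.array([r*np.cos(a),r*np.sin(a),h])) for a in np.radians(A)],np.float32)
            s=cv2.remap(f,UV[None,:,0],UV[None,:,1],cv2.INTER_CUBIC)[0]; b=np.percentile(s,30); w=np.clip(s-b-.5*(s.max()-b),0,None); a=np.radians((A*w).sum()/w.sum()); out.append((1000*r*np.cos(a),1000*r*np.sin(a),np.degrees(a)))
        return np.array(out)
    m=prof(im.mean(-1),np.arange(.02,.036,.002),0); t=prof(im[...,1]-im[...,0],np.arange(.044,.057,.002),-.004)
    for nm,q in (('mark',m),('tape',t)):
        c=np.polyfit(q[:,0],q[:,1],1); print(nm,'angles by radius',q[:,2].round(1),'line slope deg',np.degrees(np.arctan(c[0])).round(1),'b at a=0',c[1].round(1),'b at a=35.5:',np.polyval(c,35.5).round(1))
    if save_: cv2.imwrite('pics/'+save_+'.png',cv2.resize(np.clip(im[115:185,130:215]*1.3,0,255).astype(np.uint8),None,fx=8,fy=8,interpolation=cv2.INTER_CUBIC)[...,::-1])
E
python3 -c "
from h import *
lines(4,'k5'); st()"
```

```text
mark angles by radius [21.2 22.4 22.3 22.5 22.9 22.8 23.2 24.1] line slope deg 26.8 b at a=0 -2.1 b at a=35.5: 15.8
tape angles by radius [19.  19.2 19.3 19.6 19.6 19.6 19.8] line slope deg 22.3 b at a=0 -2.7 b at a=35.5: 11.9
t 14.65 tcp [ 0.565  -0.1354  0.1181] az_x 144.7 F [-5.3 -0.8  6.8] T [-0.68  1.4  -0.26] w 0.271 gf 15.1 q7 1.22
```

View pics/k5.png

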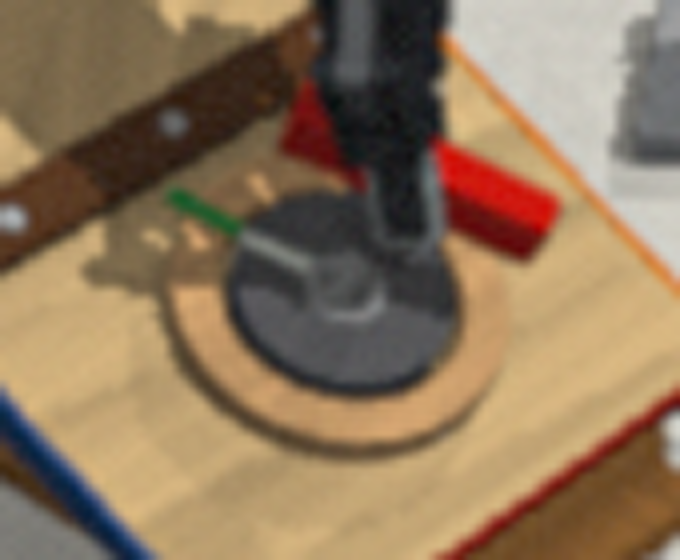

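Request:
send_rows --deltas "0 0.0005 0 5; 0 0.001 0 10; 0 0.0015 0 15; 0 0.002 0 20"

```text
t: 15.05
eef_pos: [0.568, -0.1326, 0.118]
tool_rot: [0.0, 0.465, 0.885, 0.0]
contact_force: [0.5, -0.7, 0.1]
gripper_width: 0.269
grasp_force: 1.6
```

```bash
sed -i 's/-.0029,.0027,0/-.0029,.0004,0/' h.py; python3 -c "
from h import *
lines(2); st()"
```

```text
mark angles by radius [27.  26.5 26.7 26.9 26.6 26.4 26.4 26.3] line slope deg 25.6 b at a=0 0.5 b at a=35.5: 17.5
tape angles by radius [21.7 21.8 21.9 22.1 22.1 22.  22. ] line slope deg 23.2 b at a=0 -1.2 b at a=35.5: 14.0
t 15.15 tcp [ 0.568  -0.1324  0.1179] az_x 124.8 F [-0.8  0.6 -0.3] T [ 0.03  0.07 -0.01] w 0.264 gf 1.1 q7 0.91
```

Request:
send_rows --deltas "0 0.0005 0 4; 0 0.001 0 8; 0 0.001 0 8"

```text
t: 15.45
eef_pos: [0.5687, -0.132, 0.118]
tool_rot: [-0.0, 0.522, 0.853, -0.0]
contact_force: [0.3, 0.2, -0.1]
gripper_width: 0.271
grasp_force: 1.0
```

```bash
python3 -c "
from h import *
lines(2); st()"
```

```text
mark angles by radius [22.5 22.5 23.2 23.2 23.  23.2 22.6 22.3] line slope deg 22.3 b at a=0 0.2 b at a=35.5: 14.8
tape angles by radius [21.7 21.7 21.7 22.  22.1 22.1 22. ] line slope deg 23.7 b at a=0 -1.7 b at a=35.5: 13.9
t 15.55 tcp [ 0.5686 -0.132   0.118 ] az_x 117.2 F [-0.6 -0.2  0.3] T [0.03 0.09 0.05] w 0.27 gf 0.9 q7 0.79
```

Request:
send_rows --deltas "0 -0.001 0 -6; 0 -0.0025 0 -11.5; 0 -0.0025 0 -11.5"

```text
t: 15.85
eef_pos: [0.5666, -0.1335, 0.1182]
tool_rot: [0.0, 0.433, 0.901, 0.0]
contact_force: [1.0, -0.9, 0.8]
gripper_width: 0.269
grasp_force: 0.3
```

```bash
python3 -c "
from h import *
p=bot.read_camera('scene'); o,M=st(); q=(cloud(p)-c0)@F; hsv=cv2.cvtColor(p['img'],cv2.COLOR_RGB2HSV)
red=(p['depth']>0)&((hsv[...,0]<8)|(hsv[...,0]>172))&(hsv[...,1]>130)&(abs(q[...,0])<.06)&(abs(q[...,1])<.05)&(q[...,2]>.05)&(q[...,2]<.13)
Q=q[red]; print(len(Q),'bar h pct',np.percentile(1000*Q[:,2],[2,25,50,75,90,98]).round(1))
T=Q[Q[:,2]>np.percentile(Q[:,2],55)]; c,nn=fitplane(T); print('top plane',(1000*c).round(1),nn.round(3)); s=np.linalg.svd(T-T.mean(0),full_matrices=False)[2][0]; print('bar beta',np.degrees(np.arctan2(s[1],s[0])).round(1))
L=(F@Q.T).T+c0-o['eef_pos']; L=L@M; print('local y pct',np.percentile(1000*L[:,1],[2,50,98]).round(1),'x',np.percentile(1000*L[:,0],[2,98]).round(1))
lines(2)"
```

```text
t 15.9 tcp [ 0.5666 -0.1334  0.1182] az_x 128.5 F [0.4 0.2 0.5] T [ 0.07 -0.08  0.02] w 0.266 gf 0.3 q7 0.96
162 bar h pct [58.1 71.9 77.1 80.1 82.1 92.4]
top plane [-21.5  -6.4  80.3] [-0.043 -0.105  0.994]
bar beta -162.0
local y pct [-12.2   7.1  13.9] x [ 1.1 42.3]
mark angles by radius [22.8 22.8 23.3 23.2 22.7 22.7 22.6 22.3] line slope deg 21.5 b at a=0 0.6 b at a=35.5: 14.6
tape angles by radius [21.7 21.9 21.8 22.  22.1 22.1 22.1] line slope deg 23.6 b at a=0 -1.6 b at a=35.5: 14.0
```

The mark sits within about 1° of the tape and the bar height shows the key fully home. I'll grip it lightly and draw it out along the axis.

Request:
send_rows --deltas "0 0 0 0; 0 0 0 0; 0 0 0 0" --claw 0.1 --force 20

```text
t: 16.3
eef_pos: [0.5662, -0.1336, 0.1183]
tool_rot: [-0.0, 0.434, 0.901, -0.0]
contact_force: [-2.3, -0.3, 3.8]
gripper_width: 0.239
grasp_force: 19.7
```

```bash
python3 -c "
from h import *
lines(2); st()"
```

```text
mark angles by radius [22.8 22.7 23.2 23.1 22.7 23.  22.8 22.5] line slope deg 22.2 b at a=0 0.3 b at a=35.5: 14.8
tape angles by radius [21.8 21.9 21.9 22.2 22.2 21.9 21.9] line slope deg 22.6 b at a=0 -0.6 b at a=35.5: 14.2
t 16.4 tcp [ 0.5662 -0.1336  0.1182] az_x 128.5 F [-2.6 -0.4  4.7] T [-0.31  0.61 -0.04] w 0.242 gf 20.1 q7 0.97
```

Request:
send_rows --deltas "0.0022 0.001 -0.0044 0; 0.0044 0.002 -0.0088 0; 0.0065 0.003 -0.0132 0; 0.0087 0.004 -0.0176 0; 0.0109 0.005 -0.022 0"

```text
t: 16.9
eef_pos: [0.5639, -0.1206, 0.1406]
tool_rot: [0.0, 0.434, 0.901, 0.001]
contact_force: [0.4, 1.0, -1.0]
gripper_width: 0.205
grasp_force: 22.7
```

```bash
python3 -c "
from h import *
lines(2); st()"
```

```text
mark angles by radius [22.3 22.6 23.1 23.  22.9 23.1 22.7 22.1] line slope deg 22.2 b at a=0 0.3 b at a=35.5: 14.8
tape angles by radius [21.6 21.7 21.8 22.1 22.  21.9 21.9] line slope deg 23.3 b at a=0 -1.4 b at a=35.5: 13.9
t 17.0 tcp [ 0.5643 -0.1206  0.1409] az_x 128.6 F [ 0.3 -0.1 -1.8] T [ 0.   -0.01  0.04] w 0.204 gf 22.7 q7 0.93
```

Request:
send_rows --deltas "0 0 -0.015 0; 0 0 -0.03 -8; 0 0 -0.045 -16; 0 0 -0.06 -24; 0 0 -0.06 -32" --force 30

```text
t: 17.5
eef_pos: [0.5651, -0.1217, 0.2024]
tool_rot: [0.002, 0.166, 0.986, 0.0]
contact_force: [1.5, -0.3, -2.3]
gripper_width: 0.202
grasp_force: 32.2
```

Request:
send_rows --deltas "0 0 0 -8; 0 0 0 -16; 0 0 0 -24; 0 0 0 -28"

```text
t: 17.9
eef_pos: [0.5636, -0.1214, 0.2]
tool_rot: [0.0, -0.077, 0.997, 0.0]
contact_force: [-0.1, -0.9, -2.5]
gripper_width: 0.203
grasp_force: 32.1
```

```bash
python3 -c "
from h import *
go([.4251,.1933,.20])"
```

```text
t 17.9 tcp [ 0.5636 -0.1214  0.2   ] az_x -171.2 F [-0.1 -0.9 -2.5] T [-0.01  0.02 -0.01] w 0.203 gf 32.1 q7 1.88
tool delta [8.850e-02 3.322e-01 1.000e-04]
```

Request:
send_rows --deltas "0.013 0.048 0 0; 0.026 0.096 0 0; 0.039 0.144 0 0; 0.052 0.192 0 0; 0.065 0.24 0 0"

```text
t: 18.4
eef_pos: [0.4626, 0.1078, 0.2003]
tool_rot: [0.0, -0.074, 0.997, 0.0]
contact_force: [1.3, 0.8, -2.0]
gripper_width: 0.203
grasp_force: 32.2
```

Request:
send_rows --deltas "0.012 0.045 0 0; 0.0235 0.092 0 0; 0.0235 0.092 0 0; 0.0235 0.092 0 0"

```text
t: 18.8
eef_pos: [0.4262, 0.1948, 0.2002]
tool_rot: [0.0, -0.076, 0.997, 0.0]
contact_force: [0.2, -1.6, -1.6]
gripper_width: 0.207
grasp_force: 32.1
```

```bash
python3 -c "
from h import *
key(('scene','scene')); p=bot.read_camera('scene'); o,M=st()
for q in ('block_hole',):
  for r in bot.landmark_of(p,q)[:2]: print(q,np.round(r['xyz'],4),round(r['confidence'],2))
# shaft fit in tool coordinates
L=(cloud(p)-o['eef_pos'])@M; im=p['img'].astype(int)
m=(p['depth']>0)&(L[...,2]>-.02)&(L[...,2]<.06)&(abs(L[...,1])<.03)&(L[...,0]>-.08)&(L[...,0]<.02)&(im.max(-1)-im.min(-1)<30)
v,u=np.nonzero(m)
for z in np.arange(-.02,.06,.006):
    k=m&(L[...,2]>=z)&(L[...,2]<z+.006)
    if k.any(): print(z.round(3),k.sum(),(1000*L[k].mean(0)).round(1),(1000*L[k].min(0)).round(0),(1000*L[k].max(0)).round(0))
"
```

```text
t 18.85 tcp [0.4268 0.1933 0.2001] az_x -171.4 F [-0.2 -0.1 -1.7] T [-0.03 -0.02  0.03] w 0.198 gf 32.1 q7 1.15
scene 187 med [-0.023   0.0079 -0.0606] dir [0.832 0.058 0.551] tilt -0.585 p2 [-0.0394 -0.0045 -0.0751] p98 [ 0.0358  0.0229 -0.018 ]
   key_tip [0.4718 0.1983 0.1654] local [-0.0453 -0.0018  0.0347] 0.75
   key_grip [0.4246 0.1984 0.2434] local [ 0.0014  0.0053 -0.0433] 0.97
   key_grip [0.3489 0.1893 0.0587] local [0.0776 0.0077 0.1414] 0.5
t 19.0 tcp [0.4273 0.1922 0.2   ] az_x -171.6 F [-0.1  0.2 -2.3] T [0.   0.05 0.02] w 0.205 gf 32.1 q7 1.15
scene 184 med [-0.0248  0.0069 -0.0613] dir [0.843 0.057 0.535] tilt -0.566 p2 [-0.0397 -0.0068 -0.0753] p98 [ 0.0346  0.0212 -0.0178]
   key_tip [0.4742 0.1981 0.1659] local [-0.0473 -0.001   0.0341] 0.74
   key_grip [0.4252 0.1941 0.2408] local [ 0.0018  0.0022 -0.0408] 0.92
   key_grip [0.3453 0.1889 0.0606] local [0.0815 0.0088 0.1394] 0.78
t 19.15 tcp [0.4271 0.1926 0.2   ] az_x -171.6 F [-0.4  0.5 -2.5] T [-0.02 -0.01  0.05] w 0.204 gf 32.1 q7 1.15
block_hole [0.4728 0.2001 0.0715] 0.66
-0.02 23 [-13.9   3.6 -16.4] [-27. -15. -19.] [ 19.  16. -14.]
-0.014 27 [-20.4   2.2 -11. ] [-30.  -7. -14.] [ 1. 15. -8.]
-0.008 18 [-28.7   1.8  -5.1] [-34.  -5.  -8.] [-22.   8.  -2.]
-0.002 24 [-32.8   1.6   1.2] [-39.  -7.  -2.] [-26.   8.   4.]
0.004 18 [-37.6   0.3   7.7] [-42.  -7.   4.] [-31.   6.  10.]
0.01 20 [-40.5   1.1  13.2] [-46.  -6.  10.] [-33.   6.  16.]
0.016 18 [-44.3   0.8  18.9] [-50.  -5.  16.] [-36.   6.  21.]
0.022 22 [-47.    1.7  25.1] [-52.  -5.  22.] [-38.   6.  28.]
0.028 7 [-50.    2.5  29.7] [-53.  -1.  28.] [-46.   7.  32.]
```

Request:
send_rows --deltas "-0.002 0 0.03 0; -0.002 0 0.06 0; -0.002 0 0.085 0; -0.002 0 0.095 0; -0.002 0 0.104 0"

```text
t: 19.7
eef_pos: [0.428, 0.1932, 0.0955]
tool_rot: [-0.001, -0.074, 0.997, -0.001]
contact_force: [-2.5, -2.1, -0.8]
gripper_width: 0.209
grasp_force: 32.4
```

```bash
python3 -c "
from h import *
st()"
```

```text
t 19.7 tcp [0.428  0.1932 0.0955] az_x -171.5 F [-2.5 -2.1 -0.8] T [-0.39  0.87 -0.06] w 0.209 gf 32.4 q7 1.13
```

Request:
send_rows --deltas "-0.01 0 0 0; -0.02 0 0 0; -0.03 0 0 0; -0.04 0 0 0; -0.048 0 0 0"

```text
t: 20.2
eef_pos: [0.4765, 0.2006, 0.0965]
tool_rot: [-0.0, -0.074, 0.997, -0.0]
contact_force: [-3.8, -1.9, 0.2]
gripper_width: 0.211
grasp_force: 31.6
```

```bash
python3 -c "
from h import *
key(('scene',),pic='k6'); p=bot.read_camera('scene'); o,M=st()
L=(cloud(p)-o['eef_pos'])@M; im=p['img'].astype(int); W=cloud(p)
m=(p['depth']>0)&(abs(L[...,1])<.03)&(abs(L[...,0])<.05)&(W[...,2]>.076)&(im.max(-1)-im.min(-1)<30)
for z in np.arange(-.03,.03,.006):
    k=m&(L[...,2]>=z)&(L[...,2]<z+.006)
    if k.any(): print(z.round(3),k.sum(),(1000*L[k].mean(0)).round(1),(1000*L[k].min(0)).round(0),(1000*L[k].max(0)).round(0))
"
```

```text
t 20.25 tcp [0.4779 0.2008 0.0965] az_x -171.5 F [-2.1 -1.6 -0.6] T [-0.61  0.81 -0.02] w 0.206 gf 31.4 q7 1.17
scene 185 med [-0.0202  0.0026 -0.0548] dir [ 0.995 -0.043 -0.093] tilt 0.093 p2 [-0.035  -0.009  -0.0801] p98 [ 0.0456  0.014  -0.0352]
   key_tip [0.3485 0.1904 0.0013] local [0.1296 0.0088 0.0951] 0.73
   key_tip [ 0.5973  0.2691 -0.0008] local [-0.1281  0.0499  0.0974] 0.71
   key_tip [0.4738 0.1963 0.0514] local [ 0.0047 -0.0039  0.0451] 0.52
   key_grip [0.4652 0.2016 0.1437] local [ 0.0124  0.0026 -0.0472] 0.88
   key_grip [0.5926 0.2701 0.0897] local [-0.1237  0.0515  0.0069] 0.74
   key_grip [0.3452 0.1869 0.058 ] local [0.1333 0.0058 0.0384] 0.5
t 20.4 tcp [0.477  0.2011 0.0963] az_x -171.5 F [ 0.1 -0.7 -1.8] T [-0.28  0.13 -0.03] w 0.208 gf 31.3 q7 1.17
-0.024 27 [  1.9   9.7 -19.5] [-10.  -2. -21.] [ 16.  16. -18.]
-0.018 24 [  3.4   7.9 -16.5] [ -9.  -3. -18.] [ 23.  16. -14.]
-0.006 10 [ 1.5  2.4 -2.5] [-1. -3. -6.] [ 8.  6. -0.]
-0.0 9 [2.7 2.6 3.6] [-1. -5.  0.] [7. 6. 5.]
0.006 11 [2.9 2.3 9.1] [-1. -4.  6.] [ 9.  7. 11.]
0.012 9 [ 1.7  1.  15.1] [-0. -4. 13.] [ 5.  5. 17.]
0.018 5 [ 3.3 -0.1 19.4] [-0. -7. 18.] [10.  5. 20.]
```

Request:
send_rows --deltas "0 -0.001 0.01 0; 0 -0.001 0.02 0; 0 -0.001 0.03 0; 0 -0.001 0.036 0; 0 -0.001 0.036 0"

```text
t: 20.9
eef_pos: [0.4762, 0.2, 0.0593]
tool_rot: [-0.0, -0.075, 0.997, -0.0]
contact_force: [-0.1, 0.3, -1.7]
gripper_width: 0.207
grasp_force: 31.5
```

```bash
python3 -c "
from h import *
key(('scene',))"
```

```text
t 20.95 tcp [0.4763 0.2    0.0596] az_x -171.5 F [ 0.2  0.8 -0.7] T [ 0.    0.01 -0.03] w 0.205 gf 31.5 q7 1.17
scene 194 med [-0.0193  0.0026 -0.0544] dir [0.948 0.2   0.247] tilt -0.255 p2 [-0.0367 -0.0105 -0.0786] p98 [ 0.0451  0.0334 -0.0154]
   key_tip [0.3504 0.1898 0.0016] local [0.126  0.0086 0.0581] 0.72
   key_tip [0.5953 0.2706 0.0013] local [-0.1282  0.0521  0.0583] 0.71
   key_tip [0.4669 0.2009 0.1047] local [ 0.0092  0.0022 -0.0451] 0.24
   key_grip [0.5954 0.2685 0.0875] local [-0.1279  0.05   -0.0279] 0.74
   key_grip [0.3468 0.1916 0.0581] local [0.1293 0.0109 0.0016] 0.48
```

Request:
send_rows --deltas "0 0 0.003 0; 0 0 0.003 0"

```text
t: 21.25
eef_pos: [0.4776, 0.2003, 0.058]
tool_rot: [0.001, -0.074, 0.997, 0.0]
contact_force: [0.7, -0.8, 4.7]
gripper_width: 0.205
grasp_force: 32.5
```

Request:
send_rows --deltas "0 0 0 0; 0 0 0 0; 0 0 0 0; 0 0 0 0; 0 0 0 0" --claw 1

```text
t: 21.75
eef_pos: [0.4762, 0.1999, 0.057]
tool_rot: [-0.0, -0.074, 0.997, -0.0]
contact_force: [-0.2, 0.1, 0.3]
gripper_width: 0.997
grasp_force: 0.0
```

Request:
send_rows --deltas "0 0 0 0; 0 0 -0.02 0; 0 0 -0.05 0; 0 0 -0.08 0; 0 0 -0.12 0"

```text
t: 22.25
eef_pos: [0.4752, 0.1994, 0.1772]
tool_rot: [-0.001, -0.075, 0.997, -0.001]
contact_force: [1.2, 0.0, -0.5]
gripper_width: 1.004
grasp_force: 0.0
```

Request:
send_rows --deltas "0 0 -0.03 0; 0.04 0 -0.03 0; 0.05 0.04 -0.03 0; 0.05 0.08 -0.03 0; 0.05 0.12 -0.03 0"

```text
t: 22.75
eef_pos: [0.4085, 0.3122, 0.2076]
tool_rot: [0.0, -0.074, 0.997, 0.0]
contact_force: [0.4, 0.3, 0.6]
gripper_width: 0.999
grasp_force: 0.0
```

```bash
python3 -c "
from h import *
st(); lines(2)
for n in ('scene','top'):
    p=bot.read_camera(n); C=cloud(p); hsv=cv2.cvtColor(p['img'],cv2.COLOR_RGB2HSV)
    red=(p['depth']>0)&((hsv[...,0]<8)|(hsv[...,0]>172))&(hsv[...,1]>140)&(np.linalg.norm(C-[.47,.199,.105],axis=-1)<.065)&(C[...,2]>.085)
    Q=C[red]; t=Q[Q[:,2]>np.percentile(Q[:,2],50)-.003]; c,nn=fitplane(t); print(n,len(Q),'top',c.round(4),nn.round(3),'rect',cv2.minAreaRect((t[:,:2]*1000).astype(np.float32)))
    for q in ('key_grip','block_hole','house','tin'): 
        for r in bot.landmark_of(p,q)[:3]: print(q,np.round(r['xyz'],4),round(r['confidence'],2))
"
```

```text
t 22.75 tcp [0.4085 0.3122 0.2076] az_x -171.5 F [0.4 0.3 0.6] T [-0.05 -0.04  0.  ] w 0.999 gf 0.0 q7 0.91
mark angles by radius [22.7 23.2 23.3 23.3 23.5 23.1 22.7 22.4] line slope deg 21.9 b at a=0 0.6 b at a=35.5: 14.8
tape angles by radius [21.8 21.8 21.8 22.  22.  21.9 22.1] line slope deg 23.0 b at a=0 -1.0 b at a=35.5: 14.0
scene 353 top [0.4744 0.2009 0.1142] [0.003 0.068 0.998] rect ((471.5806579589844, 200.25164794921875), (86.8260726928711, 20.23004913330078), 6.762017250061035)
key_grip [0.3476 0.1886 0.0614] 0.78
key_grip [0.4669 0.2005 0.1035] 0.67
key_grip [0.5916 0.2688 0.087 ] 0.66
block_hole [0.4717 0.1991 0.0724] 0.97
house [ 0.4036 -0.0076 -0.0044] 0.61
tin [ 0.6605  0.4147 -0.0026] 0.71
top 331 top [0.4673 0.1992 0.1133] [0.001 0.022 1.   ] rect ((468.5390625, 199.68771362304688), (85.79373168945312, 17.732421875), 8.319295883178711)
key_grip [0.5926 0.2706 0.0881] 0.76
key_grip [0.4704 0.1998 0.1019] 0.63
key_grip [0.3441 0.1909 0.0621] 0.59
block_hole [0.4715 0.1999 0.0695] 0.9
house [ 0.4058 -0.0087  0.0036] 0.83
tin [6.583e-01 4.106e-01 2.000e-04] 0.57
```

```bash
python3 -c "
from h import *
import h
f=bot.read_camera
class B: read_camera=staticmethod(lambda n: f('top'))
h.bot=B; lines(3)
r=bot.hand_in(); print(r)"
```

```text
mark angles by radius [26.8 26.3 25.9 25.5 25.5 25.6 25.1 24.7] line slope deg 22.2 b at a=0 1.7 b at a=35.5: 16.2
tape angles by radius [23.9 23.6 23.6 23.6 23.4 23.3 23.2] line slope deg 20.8 b at a=0 2.5 b at a=35.5: 16.0
the job is handed in; nothing more can be done
None
```

The job is handed in, but the judge returned no verdict. By my measurements the cam's white mark is within about 1–2° of the tape (limit 5.7°), the key stands upright in its block with the collar down, and the house and tin show no shift; it took about 23 s of the 51 s allowed.

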